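# Set out the collet tooling on the setting-out board

### The job

Set the collet tooling out on the plywood board for the next job, everything upright: stand the dark collet sleeve on the red pad and the grey slitted collet, narrow end down, on the blue pad, both centred; put the brass clamping nut centrally on top of the sleeve, and the light grey T-nut on the bare wood in the middle of the board, midway between the two pads. Leave the loose spanner and the T-bolt lying by itself where they are.

Things in the scene. Friction and masses are not known exactly. Their poses are not given: they have to be found in the camera images.
- board: fixed plywood board, 240 x 96 x 10 mm, on the bench to the robot's left. Origin: centre of its underside; x along its length (roughly away from the robot), z up. Its bare top is 10 mm above the origin; the midpoint of the pads is straight above the origin. Right of it stands a fixed boring head, its pointed top 0.25 m above the bench at about x 0.49, y 0.19: carry things over or round it.
- red_pad: round red plastic pad, 62 mm across and 4 mm thick, fixed on the board on its long centre line, 80 mm from the middle, at one end or the other. Origin: centre of its underside (on the board's top, 10 mm over the bench); its top is 4 mm higher.
- blue_pad: round blue plastic pad, the same size, fixed on the board 80 mm from the middle at the other end. Origin: centre of its underside; its top is 4 mm higher.
- sleeve: dark steel collet sleeve, a stout round ring standing upright on its wider foot, 44 mm across in its lower 12 mm and 39 mm above, with a light line round it and a black 29 mm bore in its top (closed just below), 36 mm high, 0.18 kg. Origin: centre of its underside, z up its axis.
- collet: grey spring collet with slits, standing on its narrow end, 46 mm high, 0.16 kg; a cone 22 mm across at the foot and 33 mm at its widest, 35 to 40 mm above the foot, 26 mm at the top. Origin: centre of its foot, z up its axis. Grip it at its widest.
- t_nut: light grey steel T-nut, a stepped block of 28 x 28 mm, 18 mm high, lying on its wide face, 0.07 kg. Origin: centre of its underside; x and y run square to its four sides. All four parts start on the bench, between the boring head and the flat wooden case (60 mm high) or right of that case, beside a heap of bolts up to 90 mm high (at x below 0.50).
- clamp_nut: yellow brass clamping nut, a plain round disc with small notches and a dark bore on top, 40 mm across, 22 mm high, 0.12 kg. Origin: centre of its underside, z up its axis. Its flat underside rests on the sleeve's top rim, 36 mm above the sleeve's origin.
- loose_spanner: bystander: chrome combination spanner lying loose to the robot's right, 148 x 30 x 8 mm. Origin: its middle, at the underside; x along it.
- loose_bolt: bystander: grey T-bolt with square T-nut, washer and nut, lying loose by itself, 135 x 45 x 45 mm. Origin: its middle, at the underside; x along the bolt.
There are look-alikes about, which are no part of the job. Leave any purple look-alike of the clamp_nut alone.

How it is judged:
At the end, for the whole second after the job is handed in: All upright (0.12 rad), released and still: sleeve on the red pad and collet on the blue pad (12 mm from centre), T-nut on the board midway between the pads (14 mm), clamping nut on top of the sleeve (8 mm off its axis). Spanner and T-bolt moved less than 20 mm (horizontal distance between sleeve and red_pad below 0.012 m and horizontal distance between clamp_nut and sleeve below 0.008 m and horizontal distance between collet and blue_pad below 0.012 m and horizontal distance between t_nut and board below 0.014 m and z of sleeve in the frame of board between 0.01 and 0.018 m and angle between each of sleeve, clamp_nut, collet, t_nut's own z axis and vertical below 0.12 rad and linear speed of each of sleeve, clamp_nut, collet, t_nut below 0.02 m/s and contact force between each of sleeve, clamp_nut, collet, t_nut and the fingers below 0.1 N and z of clamp_nut in the frame of board between 0.046 and 0.054 m and z of collet in the frame of board between 0.01 and 0.018 m and z of t_nut in the frame of board between 0.006 and 0.014 m); the robot touches nothing.
It fails at once if the loose spanner is moved more than 20 mm from its place (distance of loose_spanner from where it was at the start of the episode above 0.02 m).
It fails at once if the loose T-bolt is moved more than 20 mm from its place (distance of loose_bolt from where it was at the start of the episode above 0.02 m).
It also fails if it takes over 136 s, if anything falls off the work surface, if the arm or the gripper's body presses on something with over 40 N, if the wrist force passes 120 N, or if a joint passes its speed limit or range.

### The arm

A 7-joint arm with a two-finger parallel gripper is mounted at the origin on a cart in front of the work surface, level with it; the furniture and walls round the work are solid. World frame = base frame: x ahead of the robot, y to its left, z up, the work surface at z = 0. Lengths are in m, angles in rad, forces in N, time in s.
With the tool pointing down it reaches from about 0.425 to 0.875 m from the base axis. Payload 4.7 kg.
Tool frame: the origin (TCP) lies between the finger pads; the fingertips stand 14 mm ahead of it and the grasp point (between the pads) lies 5 mm behind it (arm.tips_ahead is the distance from the TCP to the fingertips, in m); z points along the fingers, y is the line along which they close (so a half turn about z gives the same grasp; the last joint's range is limited). The gripper opens to 87 mm and grips with 3 to 60 N. Pads are 19 mm wide; open, the fingers measure 117 mm over their backs; the gripper's body (75 mm by 190 mm) begins 51 mm behind the grasp point.
Start: joints at [-1.266, 0.321, -0.07, 1.45, 0.023, 1.371, -0.057], TCP at [0.186, 0.623, 0.237] pointing down, gripper open.
Joint ranges: [-2.86, 2.86], [-0.3, 2.09], [-1.38, 1.24], [0.06, 2.45], [-1.56, 4.7], [0.09, 2.05], [-2.69, 2.69]. Speed limits (rad/s): [2.57, 2.57, 3.14, 3.14, 3.14, 3.14, 3.14].

### API

Orientations are given as a unit quaternion [w, x, y, z].
In Python, from rig import arm, viewer gives the robot as it stands.
- The arm moves only by the tool drive_tool, never from a script. Its argument "steps" is a list of rows, each an object with "twist": the turn, a rotation vector about the world's x, y, z in units of 5 degrees (1.0 is 5 degrees), a list of three; "slide": the shift along the world's x, y, z in units of 30 mm (1.0 is 30 mm), a list of three; "fingers": the finger opening in mm, from 0 to 87. In form: [{"twist": [wx, wy, wz], "slide": [x, y, z], "fingers": fingers}, ...]. A call has 1 to 8 rows; each row shifts and turns the commanded pose from where the row before left it; what a row does not reach is not made up. A row lasts 1/12 s, in which the tool goes at most 41.7 mm and 7.16 degrees, less where a joint would pass 70% of its speed; a pose out of reach is approached as far as the arm can. A call is refused whole if a number of a shift passes 1 or a number of a turn 1, either way. A call with a gripper value outside its range is refused whole. The fingers move at their own pace and stop on an object; "force" is the grip in N (left out, the last holds). Time passes only in rows, so rows that do not move let the fingers close. It gives the time, the measured TCP pose, the force, the opening and the grip force at its end, in the units of the state.
- arm.observe(): the state, without advancing time (a new reading comes with each control period).
- viewer.capture(name): name is "scene" or "top" or "wrist"; returns a dict with "pixels" (480x640x3 uint8, blue, green, red), "z_map" (480x640 float32, m along the optical axis (not along the pixel's ray), 0 where there is no reading), "camera_matrix" (3x3 intrinsics, pixels), "rvec" (rotation vector, rad) and "tvec" (3), from world to camera coordinates, as OpenCV has them. Camera axes: x right, y down, z forward; pixel columns grow to the right and rows downward; lengths in m; the calibration is good to about 2 mm. A picture is of the moment at which its call begins.
- arm.job_done(): hands the job in; it is judged then, once.
The state is a dict: "t": time; "q": joint angles; "qd": joint speeds; "effort": joint torques, N m; "eef_pos": TCP position; "eef_rot": TCP orientation; "ft_force": force on the tool from outside, world axes, zero at the start; "moment": the same for the moment, N m; "gripper_width": finger opening in m; "gripper_force": force on a finger pad.
Only numpy, scipy, OpenCV 4.12 (cv2) and the standard library are available. Lean on these libraries where they do the work, as an engineer would, in place of code of your own. Each camera call takes 0.05 s, during which the arm holds its last target. There are 200 camera calls.

## Working session

There is one attempt and no reset: what is moved stays moved. The work goes in short steps, Python scripts to look and compute and a tool call to move; the robot and the scene stay as the last step left them, time stands still between calls to the robot, and variables do not carry over. Pictures are saved under pics/ and viewed, at most 14 in all, crops included, and the job is handed in when it is done.

Besides the shell and the picture viewer there is one more tool, called after ">>>" by a JSON object that holds its "fn" and its "kwargs", one argument or row to a line. drive_tool: Moves the arm, as the interface text tells. Its arguments: {"type":"object","properties":{"steps":{"type":"array","items":{"type":"object","properties":{"twist":{"type":"array","items":{"type":"number"}},"slide":{"type":"array","items":{"type":"number"}},"fingers":{"type":"number"}}}},"force":{"type":"number"}},"required":["steps"]}

```bash
ls; mkdir -p pics; python3 - <<'E'
from rig import arm, viewer
import cv2,pickle
for n in("scene","top","wrist"):
    c=viewer.capture(n); cv2.imwrite(f"pics/{n}0.png",c["pixels"]); pickle.dump(c,open(f"pics/{n}0.pkl","wb"))
    R,_=cv2.Rodrigues(c["rvec"]); print(n,(-R.T@c["tvec"].reshape(3)).round(3),R[2].round(2),c["camera_matrix"][0,0])
print(arm.observe())
E
```

```text
pics
scene [-0.113 -1.107  1.046] [ 0.41  0.66 -0.63] 576.9019843235845
top [ 0.453 -0.074  1.488] [ 0.08 -0.01 -1.  ] 561.0676931126708
wrist [0.122 0.642 0.384] [ 0.23 -0.07 -0.97] 410.74003074584
{'t': 0.15, 'q': array([-1.26587346,  0.32164364, -0.07010005,  1.45139782,  0.02258308,
        1.37077819, -0.05689012]), 'qd': array([-5.71078261e-04, -2.41266268e-03,  3.34414109e-05, -3.12082708e-03,
        1.91484258e-04,  2.11110237e-04,  2.15582279e-03]), 'effort': array([ 4.90893908e-04, -4.91800082e+01, -4.04276596e-01, -3.12875748e+01,
       -6.39266311e-02,  4.05335007e-02,  1.12437726e-04]), 'eef_pos': array([0.18629705, 0.62232067, 0.23571722]), 'eef_rot': array([-7.25361723e-05,  1.44877004e-01,  9.89449410e-01, -7.16462019e-04]), 'ft_force': array([-0.752641  ,  0.16969722, -0.14251185]), 'moment': array([ 0.009392  , -0.02319675, -0.01512589]), 'gripper_force': 0.0, 'gripper_width': 0.08705164657235388}
```

View pics/top0.png

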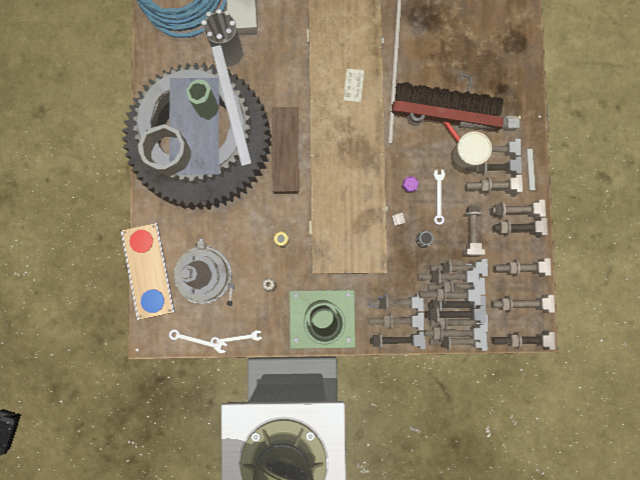

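View pics/scene0.png

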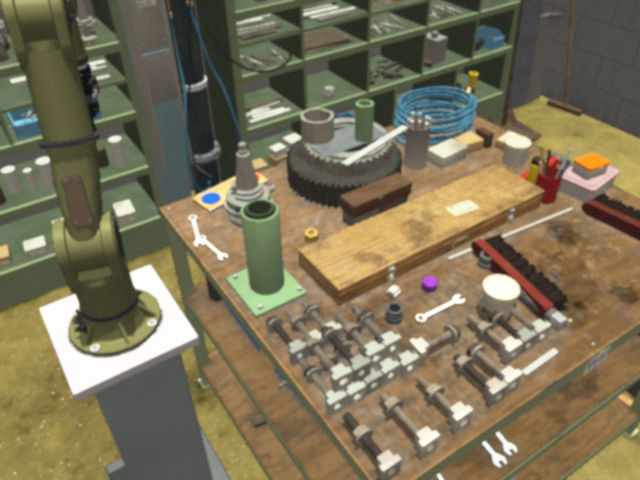

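```bash
cat > h.py <<'E'
import cv2,pickle,numpy as np
from rig import arm,viewer
def cap(n,tag=None):
    c=viewer.capture(n)
    if tag: cv2.imwrite(f"pics/{tag}.png",c["pixels"]); pickle.dump(c,open(f"pics/{tag}.pkl","wb"))
    return c
def load(tag): return pickle.load(open(f"pics/{tag}.pkl","rb"))
def pose(c):
    R,_=cv2.Rodrigues(c["rvec"]); return R,-R.T@np.ravel(c["tvec"])
def ray(c,uv,z):
    R,o=pose(c); d=R.T@np.linalg.inv(c["camera_matrix"])@[uv[0],uv[1],1]; return o+d*(z-o[2])/d[2]
def cloud(c):
    R,o=pose(c); Z=c["z_map"]; v,u=np.mgrid[:480,:640]
    K=np.linalg.inv(c["camera_matrix"]); P=np.stack([u,v,np.ones_like(u)],-1)@K.T*Z[...,None]
    W=P@R+o; W[Z==0]=np.nan; return W
def proj(c,p): return cv2.projectPoints(np.float64([p]),c["rvec"],c["tvec"],c["camera_matrix"],None)[0].ravel()
E
python3 - <<'E'
from h import *
c=load("top0");s=load("scene0");W=cloud(c)
for n,uv in dict(sleeve=(425,239),tnut=(399,219),collet=(269,285),nut=(281,239),purple=(410,184),other=(416,118),red=(141,241),blue=(152,301),bolt=(474,230),sp=(438,197),case=(348,240),boring=(203,273),cyl=(323,320)).items():
    u,v=uv; r=W[v-9:v+10,u-9:u+10]; print(n,W[v,u].round(3),"zmin/max",np.nanmin(r[...,2]).round(3),np.nanmax(r[...,2]).round(3))
def crop(im,x,y,w,h,k): return cv2.resize(im[y:y+h,x:x+w],(w*k,h*k),interpolation=cv2.INTER_CUBIC)
a=crop(c["pixels"],240,200,80,100,3); b=crop(c["pixels"],380,165,120,100,3)
d=crop(s["pixels"],290,215,100,75,3); e=crop(s["pixels"],370,260,100,75,3)
t=np.hstack([a,b]); bt=np.hstack([d,e]); bt=np.hstack([bt[:, :600]]); 
cv2.imwrite("pics/crop0.png",np.vstack([t,bt]))
E
```

```text
sleeve [ 0.572 -0.377  0.036] zmin/max -0.009 0.045
tnut [ 0.628 -0.314  0.011] zmin/max -0.011 0.026
collet [ 0.458  0.033 -0.009] zmin/max -0.01 0.053
nut [ 0.578 -0.002  0.024] zmin/max -0.008 0.032
purple [ 0.72  -0.344  0.022] zmin/max -0.011 0.031
other [ 0.894 -0.363  0.034] zmin/max -0.008 0.048
red [0.578 0.367 0.012] zmin/max 0.001 0.024
blue [0.421 0.337 0.01 ] zmin/max 0.005 0.022
bolt [ 0.594 -0.506  0.035] zmin/max -0.015 0.038
sp [ 0.687 -0.421  0.006] zmin/max -0.01 0.015
case [ 0.57  -0.175  0.056] zmin/max 0.049 0.069
boring [0.488 0.173 0.176] zmin/max 0.109 0.222
cyl [ 0.366 -0.109  0.017] zmin/max 0.003 0.26
```

View pics/crop0.png

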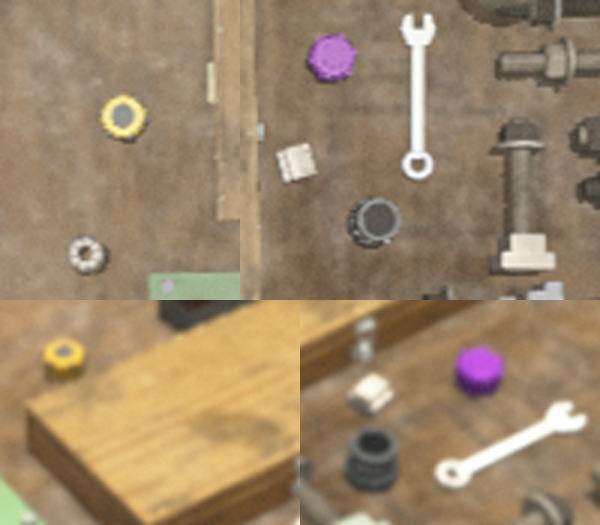

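Candidates in top view: sleeve (425,239) vs dark ring under the brush (416,118); collet (269,285) vs nothing similar but the green tube (323,320); nut (281,239) brass vs purple (410,184); T-nut (399,219) light block vs bolt heads (474,245). The crop confirms (425,239), (269,285), (281,239), (399,219). Lone bolt (474,230) and spanner (438,197) stay.

```bash
python3 - <<'E'
from h import *
c=load("top0"); s=load("scene0"); W=cloud(c); hsv=cv2.cvtColor(c["pixels"],cv2.COLOR_BGR2HSV)
def blob(m,uv,r=16):
    k=np.zeros(m.shape,np.uint8);u,v=uv;k[v-r:v+r+1,u-r:u+r+1]=1
    cs,_=cv2.findContours((m*k).astype(np.uint8),cv2.RETR_EXTERNAL,cv2.CHAIN_APPROX_NONE);q=max(cs,key=cv2.contourArea)
    (ce,rad)=cv2.minEnclosingCircle(q);M=cv2.moments(q);return (M['m10']/M['m00'],M['m01']/M['m00']),rad,q
H,S,V=[hsv[...,i] for i in range(3)]
red=((H<8)|(H>172))&(S>150); blue=(H>100)&(H<125)&(S>150)
P={}
for n,m,uv in(("red",red,(141,241)),("blue",blue,(152,301))):
    ce,r,_=blob(m,uv);P[n]=ray(c,ce,.014);print(n,ce,r,P[n].round(4))
d=P["red"]-P["blue"];print("dist",np.linalg.norm(d),"ang",np.degrees(np.arctan2(d[1],d[0])),"mid",((P["red"]+P["blue"])/2).round(4))
yel=(H>18)&(H<34)&(S>110)&(V>130); ce,r,_=blob(yel,(281,239)); print("nut",ce,r,ray(c,ce,.02).round(4))
lt=(S<60)&(V>150); ce,r,q=blob(lt,(399,219),11); print("tnut",ce,r,ray(c,ce,.012).round(4),cv2.minAreaRect(q))
print("tn edges",ray(c,cv2.boxPoints(cv2.minAreaRect(q))[0],.01).round(3),ray(c,cv2.boxPoints(cv2.minAreaRect(q))[1],.01).round(3))
for n,uv,zt in(("sleeve",(425,239),.036),("collet",(269,285),.04),("tnut",(399,219),.01),("nut",(281,239),.02)):
    u,v=uv; w=W[v-14:v+15,u-14:u+15].reshape(-1,3); w=w[w[:,2]>zt-.012]; print(n,"cloud",np.median(w,0).round(4),w.min(0).round(3),w.max(0).round(3),len(w))
# head radius by height
for lo in(.02,.06,.1,.14,.18,.22):
    w=W[230:310,165:245].reshape(-1,3); w=w[w[:,2]>lo];print("head>",lo,w.min(0).round(3),w.max(0).round(3))
w=W[285:350,290:356].reshape(-1,3); w=w[w[:,2]>.1];print("cyl",w.min(0).round(3),w.max(0).round(3))
w=W[60:215,120:275].reshape(-1,3); print("gear",np.nanpercentile(w[:,2],99.5), w[w[:,2]>.05].min(0))
w=W[0:350,300:400].reshape(-1,3); w=w[w[:,2]>.045];print("case",np.percentile(w,2,axis=0),np.percentile(w,98,axis=0))
E
```

```text
red (133.20058997050148, 239.7109144542773) 9.65670394897461 [0.5817 0.3872 0.014 ]Traceback (most recent call last):
  File "<stdin>", line 11, in <module>
  File "<stdin>", line 5, in blob
ValueError: max() iterable argument is empty
```

```bash
cat > m.py <<'E'
from h import *
c=load("top0"); s=load("scene0"); W=cloud(c); hsv=cv2.cvtColor(c["pixels"],cv2.COLOR_BGR2HSV)
for uv in((141,241),(152,301),(276,239),(399,219),(160,270)):print(uv,hsv[uv[1],uv[0]])
def blob(m,uv,r=16):
    k=np.zeros(m.shape,np.uint8);u,v=uv;k[v-r:v+r+1,u-r:u+r+1]=1
    cs,_=cv2.findContours((m*k).astype(np.uint8),cv2.RETR_EXTERNAL,cv2.CHAIN_APPROX_NONE);q=max(cs,key=cv2.contourArea)
    (ce,rad)=cv2.minEnclosingCircle(q);M=cv2.moments(q);return (M['m10']/M['m00'],M['m01']/M['m00']),rad,q
H,S,V=[hsv[...,i].astype(int) for i in range(3)]; B,G,R=[c["pixels"][...,i].astype(int) for i in range(3)]
red=(R>G+110); blue=(B>R+70)
P={}
for n,m,uv in(("red",red,(141,241)),("blue",blue,(152,301))):
    ce,r,_=blob(m,uv);P[n]=ray(c,ce,.014);print(n,ce,r,P[n].round(4))
d=P["red"]-P["blue"];print("dist",np.linalg.norm(d),"ang",np.degrees(np.arctan2(d[1],d[0])),"mid",((P["red"]+P["blue"])/2).round(4))
yel=(H>18)&(H<34)&(S>110)&(V>130); ce,r,_=blob(yel,(281,239)); print("nut",ce,r,ray(c,ce,.02).round(4))
lt=(S<60)&(V>150); ce,r,q=blob(lt,(399,219),11); print("tnut",ce,r,ray(c,ce,.012).round(4),cv2.minAreaRect(q))
b=[ray(c,p,.01) for p in cv2.boxPoints(cv2.minAreaRect(q))];print("tn edge vec",(b[1]-b[0]).round(4),(b[2]-b[1]).round(4))
for n,uv,zt in(("sleeve",(425,239),.036),("collet",(269,285),.04),("tnut",(399,219),.01),("nut",(281,239),.02)):
    u,v=uv; w=W[v-14:v+15,u-14:u+15].reshape(-1,3); w=w[w[:,2]>zt-.008]; print(n,"cloud",np.median(w,0).round(4),w.min(0).round(3),w.max(0).round(3),len(w))
for lo in(.02,.06,.1,.14,.18,.22):
    w=W[230:310,175:245].reshape(-1,3); w=w[w[:,2]>lo];print("head>",lo,w.min(0).round(3),w.max(0).round(3))
w=W[285:350,290:356].reshape(-1,3); w=w[w[:,2]>.1];print("cyl",w.min(0).round(3),w.max(0).round(3))
w=W[60:215,120:275].reshape(-1,3); print("gear",np.nanpercentile(w[:,2],99.5).round(3), w[w[:,2]>.05].min(0).round(3))
w=W[100:350,300:400].reshape(-1,3); w=w[(w[:,2]>.045)&(w[:,2]<.08)];print("case",np.percentile(w,2,axis=0).round(3),np.percentile(w,98,axis=0).round(3))
E
python3 m.py
```

```text
(141, 241) [  1 144 236]
(152, 301) [108 126 215]
(276, 239) [ 26  88 234]
(399, 219) [ 17  23 232]
(160, 270) [ 19  74 241]
red (140.583682983683, 240.80046620046616) 11.152734756469727 [0.5786 0.3679 0.014 ]
blue (152.0455764075067, 300.6523681858802) 11.37784481048584 [0.4216 0.3363 0.014 ]
dist 0.16010255430242534 ang 11.359760488633349 mid [0.5001 0.3521 0.014 ]
nut (286.0, 242.5) 1.8028756380081177 [ 0.5687 -0.0144  0.02  ]
tnut (398.303738317757, 218.52803738317758) 7.382511615753174 [ 0.6293 -0.3123  0.012 ] ((398.3500061035156, 218.5500030517578), (10.751745223999023, 11.70042896270752), 71.56504821777344)
tn edge vec [ 0.0095 -0.0298  0.    ] [-0.0274 -0.0083  0.    ]
sleeve cloud [ 0.5746 -0.3793  0.0363] [ 0.556 -0.398  0.028] [ 0.593 -0.361  0.045] 176
collet cloud [0.4606 0.0305 0.0455] [0.445 0.014 0.035] [0.476 0.045 0.053] 108
tnut cloud [ 0.6286 -0.3079  0.0104] [ 0.586 -0.354  0.002] [ 0.667 -0.269  0.064] 291
nut cloud [ 0.5804 -0.0016  0.0215] [ 0.56  -0.022  0.013] [0.6   0.019 0.032] 191
head> 0.02 [0.41  0.115 0.037] [0.579 0.269 0.255]
head> 0.06 [0.41  0.115 0.06 ] [0.579 0.263 0.255]
head> 0.1 [0.41  0.116 0.101] [0.531 0.245 0.255]
head> 0.14 [0.458 0.167 0.14 ] [0.515 0.218 0.255]
head> 0.18 [0.462 0.174 0.18 ] [0.509 0.216 0.255]
head> 0.22 [0.469 0.181 0.22 ] [0.498 0.211 0.255]
cyl [ 0.327 -0.151  0.1  ] [ 0.419 -0.061  0.266]
gear 0.27 [0.659 0.009 0.05 ]
case [ 0.492 -0.269  0.054] [ 0.928 -0.085  0.067]
```

>>> {"fn": "drive_tool", "kwargs": {
  "steps": [
    {"twist": [0, 0, -1], "slide": [0.9, -0.8, 0.4]},
    {"twist": [0, 0, -1], "slide": [0.9, -0.8, 0.4]},
    {"twist": [0, 0, -1], "slide": [0.9, -0.8, 0.4]},
    {"twist": [0, 0, -1], "slide": [0.9, -0.8, 0.4]},
    {"twist": [0, 0, -1], "slide": [0.9, -0.8, 0.4]},
    {"twist": [0, 0, -1], "slide": [0.9, -0.8, 0.4]},
    {"twist": [0, 0, -1], "slide": [0.9, -0.8, 0.4]},
    {"twist": [0, 0, -1], "slide": [0.9, -0.8, 0.4]}
  ]
}}

```text
validation failed for argument at $.st...
```

>>> {"fn": "drive_tool", "kwargs": {
  "steps": [
    {"twist": [0, 0, -1], "slide": [0.15, -1, 0]},
    {"twist": [0, 0, -1], "slide": [0.15, -1, 0]},
    {"twist": [0, 0, -1], "slide": [0.15, -1, 0]},
    {"twist": [0, 0, -1], "slide": [0.15, -1, 0]},
    {"twist": [0, 0, -1], "slide": [0.15, -1, 0]},
    {"twist": [0, 0, -1], "slide": [0.15, -1, 0]},
    {"twist": [0, 0, -0.66], "slide": [0.15, -1, 0]}
  ]
}}

```text
validation failed for argument at $.st...
```

>>> {"fn": "drive_tool", "kwargs": {
  "steps": [
    {"twist": [0, 0, -1], "slide": [0.9, -0.8, 0.4], "fingers": 87},
    {"twist": [0, 0, -1], "slide": [0.9, -0.8, 0.4], "fingers": 87},
    {"twist": [0, 0, -1], "slide": [0.9, -0.8, 0.4], "fingers": 87},
    {"twist": [0, 0, -1], "slide": [0.9, -0.8, 0.4], "fingers": 87},
    {"twist": [0, 0, -1], "slide": [0.9, -0.8, 0.4], "fingers": 87},
    {"twist": [0, 0, -1], "slide": [0.9, -0.8, 0.4], "fingers": 87},
    {"twist": [0, 0, -1], "slide": [0.9, -0.8, 0.4], "fingers": 87},
    {"twist": [0, 0, -1], "slide": [0.9, -0.8, 0.4], "fingers": 87}
  ]
}}

```text
t: 0.82
eef_pos: [0.4034, 0.4292, 0.333]
eef_rot: [-0.0, 0.476, 0.879, -0.0]
ft_force: [0.4, 1.1, -0.6]
gripper_width: 0.087
gripper_force: 0.0
```

>>> {"fn": "drive_tool", "kwargs": {
  "steps": [
    {"twist": [0, 0, -1], "slide": [0.3, -1, 0], "fingers": 87},
    {"twist": [0, 0, -1], "slide": [0.3, -1, 0], "fingers": 87},
    {"twist": [0, 0, -1], "slide": [0.3, -1, 0], "fingers": 87},
    {"twist": [0, 0, -1], "slide": [0.3, -1, 0], "fingers": 87},
    {"twist": [0, 0, -1], "slide": [0.3, -1, 0], "fingers": 87},
    {"twist": [0, 0, -1], "slide": [0.2, -1, 0], "fingers": 87},
    {"twist": [0, 0, -0.65], "slide": [0.2, -1, 0], "fingers": 87},
    {"twist": [0, 0, 0], "slide": [0, -1, 0], "fingers": 87}
  ]
}}

```text
t: 1.48
eef_pos: [0.46, 0.1888, 0.3322]
eef_rot: [0.0, 0.708, 0.706, -0.0]
ft_force: [-0.3, 0.5, -0.8]
gripper_width: 0.087
gripper_force: 0.0
```

>>> {"fn": "drive_tool", "kwargs": {
  "steps": [
    {"twist": [0, 0, 0], "slide": [0, -1, 0], "fingers": 60},
    {"twist": [0, 0, 0], "slide": [0, -1, 0], "fingers": 60},
    {"twist": [0, 0, 0], "slide": [0, -1, 0], "fingers": 60},
    {"twist": [0, 0, 0], "slide": [0, -1, -0.5], "fingers": 60},
    {"twist": [0, 0, 0], "slide": [0, -1, -1], "fingers": 60},
    {"twist": [0, 0, 0], "slide": [0, -0.3, -1], "fingers": 60},
    {"twist": [0, 0, 0], "slide": [0, 0, 0], "fingers": 60}
  ]
}}

```text
t: 2.07
eef_pos: [0.4559, 0.0286, 0.2531]
eef_rot: [-0.002, 0.708, 0.706, -0.004]
ft_force: [-2.2, 0.3, -0.5]
gripper_width: 0.0609
gripper_force: 0.0
```

```bash
python3 - <<'E'
from h import *
c=cap("wrist","w1"); W=cloud(c); o=arm.observe(); print(o["eef_pos"],pose(c)[1])
for n,p in(("collet",(.4605,.03,.04)),("nut",(.58,-.0015,.022))): print(n,proj(c,p))
u,v=proj(c,(.4605,.03,.04)).astype(int); m=(W[...,2]>.033)&(W[...,2]<.06)&(np.hypot(W[...,0]-.46,W[...,1]-.03)<.035)
w=W[m];print(len(w),np.median(w,0),w.min(0),w.max(0), cv2.minEnclosingCircle(w[w[:,2]<.043][:,:2].astype(np.float32)))
E
```

```text
[0.45737899 0.0311421  0.25595148] [0.45624231 0.09482899 0.40175171]
collet [331.3287998  204.23154823]
nut [456.76393402 233.41629476]
935 [0.45750934 0.03403535 0.04631143] [0.44152616 0.01652619 0.03304377] [0.47368077 0.04918289 0.04940828] ((0.45790302753448486, 0.03278965502977371), 0.01672232151031494)
```

View pics/w1.png

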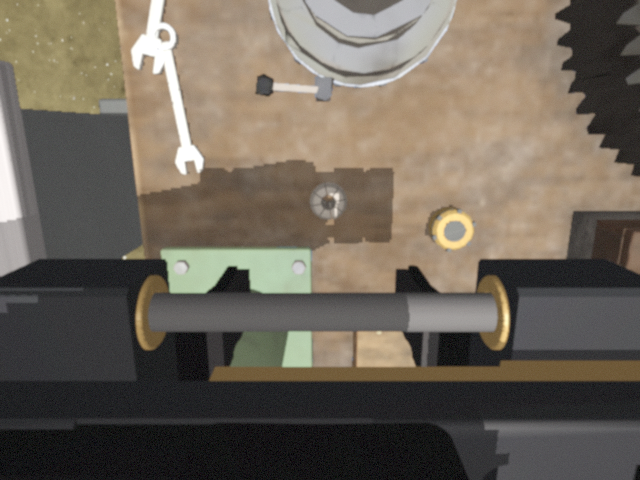

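Wrist view: collet at (327,202), brass nut at (454,229), both clear of the fingers' path; the collet is 2–3 mm from the top-camera estimate.

>>> {"fn": "drive_tool", "kwargs": {
  "steps": [
    {"twist": [0, 0, 0], "slide": [0.05, 0, -1], "fingers": 60},
    {"twist": [0, 0, 0], "slide": [0, 0, -1], "fingers": 60},
    {"twist": [0, 0, 0], "slide": [0, 0, -1], "fingers": 60},
    {"twist": [0, 0, 0], "slide": [0, 0, -1], "fingers": 60},
    {"twist": [0, 0, 0], "slide": [0, 0, -1], "fingers": 60},
    {"twist": [0, 0, 0], "slide": [0, 0, -1], "fingers": 60},
    {"twist": [0, 0, 0], "slide": [0, 0, -0.7], "fingers": 60},
    {"twist": [0, 0, 0], "slide": [0, 0, 0], "fingers": 60}
  ]
}}

```text
t: 2.78
eef_pos: [0.459, 0.0339, 0.0547]
eef_rot: [-0.001, 0.705, 0.709, -0.003]
ft_force: [-0.6, -0.5, 0.0]
gripper_width: 0.0598
gripper_force: 0.0
```

>>> {"fn": "drive_tool", "kwargs": {
  "steps": [
    {"twist": [0, 0, 0], "slide": [0, -0.06, -0.75], "fingers": 60},
    {"twist": [0, 0, 0], "slide": [0, 0, 0], "fingers": 60},
    {"twist": [0, 0, 0], "slide": [0, 0, 0], "fingers": 20},
    {"twist": [0, 0, 0], "slide": [0, 0, 0], "fingers": 20},
    {"twist": [0, 0, 0], "slide": [0, 0, 0], "fingers": 20},
    {"twist": [0, 0, 0], "slide": [0, 0, 0], "fingers": 20},
    {"twist": [0, 0, 0], "slide": [0, 0, 0], "fingers": 20},
    {"twist": [0, 0, 0], "slide": [0, 0, 0], "fingers": 20}
  ],
  "force": 25
}}

```text
t: 3.45
eef_pos: [0.4612, 0.0307, 0.0353]
eef_rot: [0.0, 0.707, 0.708, 0.0]
ft_force: [-1.5, -1.1, 4.6]
gripper_width: 0.0312
gripper_force: 25.0
```

>>> {"fn": "drive_tool", "kwargs": {
  "steps": [
    {"twist": [0, 0, 0], "slide": [0, 0, 0.5], "fingers": 20},
    {"twist": [0, 0, 0], "slide": [0, 0, 1], "fingers": 20},
    {"twist": [0, 0, 0], "slide": [0, 0, 1], "fingers": 20},
    {"twist": [0, 0, 0], "slide": [0, 0, 0], "fingers": 20}
  ]
}}

```text
t: 3.78
eef_pos: [0.4645, 0.0308, 0.1146]
eef_rot: [0.002, 0.707, 0.707, 0.004]
ft_force: [1.2, 0.2, -1.4]
gripper_width: 0.031
gripper_force: 25.0
```

```bash
python3 - <<'E'
from h import *
c=cap("wrist","w2"); o=arm.observe(); print(o["eef_pos"],o["gripper_width"],o["gripper_force"]); s=cap("scene","s2")
u,v=proj(s,o["eef_pos"]).astype(int);print(u,v)
a=cv2.resize(s["pixels"][v-45:v+45,u-45:u+45],(480,480),interpolation=cv2.INTER_CUBIC)
cv2.imwrite("pics/w2c.png",np.hstack([a,c["pixels"][:,160:480]]))
E
```

```text
[0.46317707 0.03089997 0.1123358 ] 0.030604212105407085 24.999767896412095
268 214
```

View pics/w2c.png

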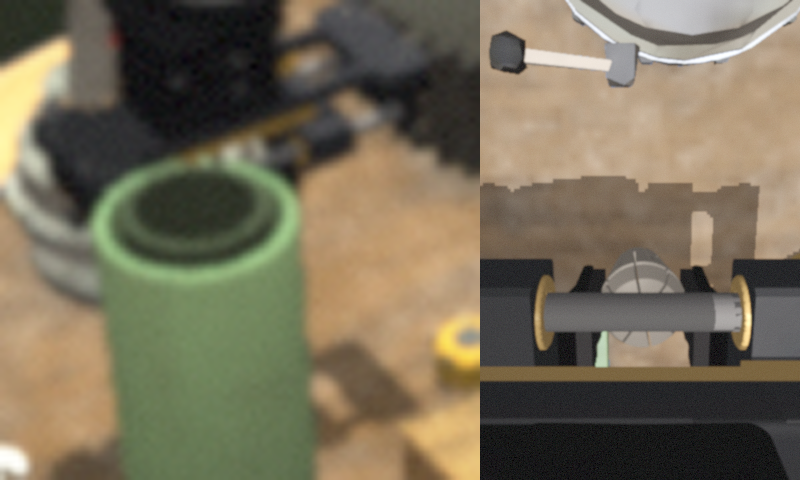

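>>> {"fn": "drive_tool", "kwargs": {
  "steps": [
    {"twist": [0, 0, 0], "slide": [0, 0, 1], "fingers": 20},
    {"twist": [0, 0, 0], "slide": [0, 0, 1], "fingers": 20},
    {"twist": [0, 0, 0], "slide": [0, 0, 1], "fingers": 20},
    {"twist": [0, 0, 0], "slide": [0, 0, 1], "fingers": 20},
    {"twist": [0, 0, 0], "slide": [0, 0, 1], "fingers": 20},
    {"twist": [0, 0, 0], "slide": [0, 0.5, 1], "fingers": 20},
    {"twist": [0, 0, 0], "slide": [0, 1, 0.8], "fingers": 20},
    {"twist": [0, 0, 0], "slide": [0, 1, 0.6], "fingers": 20}
  ]
}}

```text
t: 4.55
eef_pos: [0.461, 0.1055, 0.3325]
eef_rot: [-0.0, 0.708, 0.707, 0.0]
ft_force: [-0.0, 0.5, -2.6]
gripper_width: 0.031
gripper_force: 25.0
```

>>> {"fn": "drive_tool", "kwargs": {
  "steps": [
    {"twist": [0, 0, 0], "slide": [-0.2, 1, 0], "fingers": 20},
    {"twist": [0, 0, 0], "slide": [-0.2, 1, 0], "fingers": 20},
    {"twist": [0, 0, 0], "slide": [-0.2, 1, 0], "fingers": 20},
    {"twist": [0, 0, 0], "slide": [-0.2, 1, 0], "fingers": 20},
    {"twist": [0, 0, 0], "slide": [-0.2, 1, 0], "fingers": 20},
    {"twist": [0, 0, 0], "slide": [-0.2, 1, 0], "fingers": 20},
    {"twist": [0, 0, 0], "slide": [-0.2, 1, 0], "fingers": 20},
    {"twist": [0, 0, 0], "slide": [0, 0, 0], "fingers": 20}
  ]
}}

```text
t: 5.22
eef_pos: [0.4147, 0.3224, 0.3283]
eef_rot: [-0.002, 0.703, 0.711, -0.002]
ft_force: [-0.9, 0.2, -1.9]
gripper_width: 0.031
gripper_force: 25.0
```

>>> {"fn": "drive_tool", "kwargs": {
  "steps": [
    {"twist": [0, 0, 0], "slide": [0.15, 0.45, -1], "fingers": 20},
    {"twist": [0, 0, 0], "slide": [0, 0, -1], "fingers": 20},
    {"twist": [0, 0, 0], "slide": [0, 0, -1], "fingers": 20},
    {"twist": [0, 0, 0], "slide": [0, 0, -1], "fingers": 20},
    {"twist": [0, 0, 0], "slide": [0, 0, -1], "fingers": 20},
    {"twist": [0, 0, 0], "slide": [0, 0, -1], "fingers": 20},
    {"twist": [0, 0, 0], "slide": [0, 0, -1], "fingers": 20},
    {"twist": [0, 0, 0], "slide": [0, 0, -0.5], "fingers": 20}
  ]
}}

```text
t: 5.88
eef_pos: [0.4204, 0.3261, 0.1006]
eef_rot: [-0.0, 0.707, 0.708, -0.005]
ft_force: [0.3, 0.1, -2.1]
gripper_width: 0.031
gripper_force: 25.0
```

>>> {"fn": "drive_tool", "kwargs": {
  "steps": [
    {"twist": [0, 0, 0], "slide": [0, 0, 0], "fingers": 20},
    {"twist": [0, 0, 0], "slide": [0, 0, 0], "fingers": 20}
  ]
}}

```text
t: 6.05
eef_pos: [0.4223, 0.3277, 0.1046]
eef_rot: [0.0, 0.707, 0.708, -0.002]
ft_force: [-0.5, 0.6, -1.3]
gripper_width: 0.0313
gripper_force: 25.0
```

```bash
cat > look.py <<'E'
from h import *
import sys
tag=sys.argv[1]
c=cap("wrist",tag); B,G,R=[c["pixels"][...,i].astype(int) for i in range(3)]
for k in range(3): o=arm.observe(); print(o["eef_pos"].round(4),o["eef_rot"].round(3),o["gripper_width"].round(4))
for n,m in(("red",R>G+100),("blue",B>R+60)):
    cs,_=cv2.findContours(m.astype(np.uint8),cv2.RETR_EXTERNAL,cv2.CHAIN_APPROX_NONE)
    if cs and cv2.contourArea(max(cs,key=cv2.contourArea))>300:
        q=max(cs,key=cv2.contourArea); w=np.array([ray(c,p[0],.014)[:2] for p in q],np.float32)
        print(n,cv2.minEnclosingCircle(w),w.min(0),w.max(0))
W=cloud(c); e=o["eef_pos"]
E
python3 look.py w3
```

```text
Traceback (most recent call last):
  File "look.py", line 5, in <module>
    for k in range(3): o=arm.observe(); print(o["eef_pos"].round(4),o["eef_rot"].round(3),o["gripper_width"].round(4))
                                                                                          ^^^^^^^^^^^^^^^^^^^^^^^^
AttributeError: 'float' object has no attribute 'round'
```

View pics/w3.png

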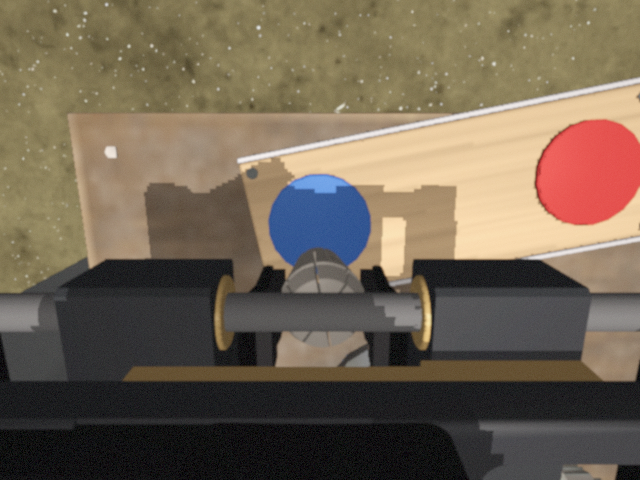

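Collet held at (318,285), blue pad centred (319,223), red pad (590,172).

```bash
sed -i 's/,o\["gripper_width"\].round(4)//' look.py; sed -i 's/c=cap("wrist",tag)/c=load(tag) if len(sys.argv)>2 else cap("wrist",tag)/' look.py; python3 look.py w3 x
```

```text
[0.4234 0.3287 0.1063] [ 0.     0.707  0.708 -0.001]
[0.4234 0.3287 0.1063] [ 0.     0.707  0.708 -0.001]
[0.4234 0.3287 0.1063] [ 0.     0.707  0.708 -0.001]
red ((0.5748195648193359, 0.36934715509414673), 0.030813589692115784) [0.5443042  0.34016138] [0.6047268  0.39936513]
blue ((0.418500155210495, 0.33858081698417664), 0.030304813757538795) [0.38862532 0.3138676 ] [0.44847593 0.36824808]
```

>>> {"fn": "drive_tool", "kwargs": {
  "steps": [
    {"twist": [0, 0, 0], "slide": [-0.03, 0.27, -0.6], "fingers": 20},
    {"twist": [0, 0, 0], "slide": [0, 0, -0.6], "fingers": 20},
    {"twist": [0, 0, 0], "slide": [0, 0, -0.4], "fingers": 20},
    {"twist": [0, 0, 0], "slide": [0, 0, 0], "fingers": 20},
    {"twist": [0, 0, 0], "slide": [0, 0, 0], "fingers": 20},
    {"twist": [0, 0, 0], "slide": [0, 0, 0], "fingers": 20}
  ]
}}

```text
t: 6.6
eef_pos: [0.4234, 0.3375, 0.0599]
eef_rot: [0.0, 0.707, 0.708, 0.001]
ft_force: [0.1, -0.3, -0.9]
gripper_width: 0.0308
gripper_force: 25.0
```

>>> {"fn": "drive_tool", "kwargs": {
  "steps": [
    {"twist": [0, 0, 0], "slide": [0, 0, -0.12], "fingers": 20},
    {"twist": [0, 0, 0], "slide": [0, 0, -0.1], "fingers": 20},
    {"twist": [0, 0, 0], "slide": [0, 0, -0.1], "fingers": 20},
    {"twist": [0, 0, 0], "slide": [0, 0, 0], "fingers": 20},
    {"twist": [0, 0, 0], "slide": [0, 0, 0], "fingers": 20}
  ]
}}

```text
t: 7.02
eef_pos: [0.4228, 0.3373, 0.0494]
eef_rot: [0.0, 0.707, 0.708, 0.0]
ft_force: [-0.4, 0.4, 1.8]
gripper_width: 0.031
gripper_force: 25.0
```

>>> {"fn": "drive_tool", "kwargs": {
  "steps": [
    {"twist": [0, 0, 0], "slide": [0, 0, -0.03], "fingers": 20},
    {"twist": [0, 0, 0], "slide": [0, 0, 0], "fingers": 45},
    {"twist": [0, 0, 0], "slide": [0, 0, 0], "fingers": 60},
    {"twist": [0, 0, 0], "slide": [0, 0, 0], "fingers": 60},
    {"twist": [0, 0, 0], "slide": [0, 0, 0.5], "fingers": 60},
    {"twist": [0, 0, 0], "slide": [0, 0, 1], "fingers": 60},
    {"twist": [0, 0, 0], "slide": [0, 0, 1], "fingers": 60},
    {"twist": [0, 0, 0], "slide": [0, 0, 1], "fingers": 60}
  ]
}}

```text
t: 7.68
eef_pos: [0.4221, 0.3366, 0.1538]
eef_rot: [0.0, 0.707, 0.708, -0.001]
ft_force: [1.5, 0.1, 0.4]
gripper_width: 0.0593
gripper_force: 0.0
```

>>> {"fn": "drive_tool", "kwargs": {
  "steps": [
    {"twist": [0, 0, 0], "slide": [0, 0, 1], "fingers": 60},
    {"twist": [0, 0, 0], "slide": [0, 0, 1], "fingers": 60},
    {"twist": [0, 0, 0], "slide": [0, 0, 1], "fingers": 60},
    {"twist": [0, 0, 0], "slide": [0, 0, 1], "fingers": 60},
    {"twist": [0, 0, 0], "slide": [0, 0, 1], "fingers": 60},
    {"twist": [0, 0, 0], "slide": [0, 0, 1], "fingers": 60},
    {"twist": [0, 0, 0], "slide": [0, 0, 0], "fingers": 60}
  ]
}}

```text
t: 8.27
eef_pos: [0.4244, 0.3385, 0.3396]
eef_rot: [0.0, 0.707, 0.708, 0.005]
ft_force: [0.6, -0.1, 0.1]
gripper_width: 0.06
gripper_force: 0.0
```

```bash
cat >> look.py <<'E'
def obj(xy,zlo,zhi,r=.03):
    m=(W[...,2]>zlo)&(W[...,2]<zhi)&(np.hypot(W[...,0]-xy[0],W[...,1]-xy[1])<r); w=W[m]
    ce,rad=cv2.minEnclosingCircle(w[:,:2].astype(np.float32)); print("obj",len(w),np.round(ce,4),round(rad,4),"med",np.median(w,0).round(4))
a=sys.argv
if len(a)>3: obj((float(a[3]),float(a[4])),float(a[5]),float(a[6]))
E
python3 look.py w4; python3 look.py w4 x .42 .337 .046 .075; python3 look.py w4 x .42 .337 .056 .075
```

```text
[0.4238 0.3379 0.3366] [0.    0.707 0.708 0.003]
[0.4238 0.3379 0.3366] [0.    0.707 0.708 0.003]
[0.4238 0.3379 0.3366] [0.    0.707 0.708 0.003]
red ((0.5747090578079224, 0.36967700719833374), 0.03024093620479107) [0.54499596 0.33983642] [0.60482913 0.39878687]
blue ((0.4178609251976013, 0.33831363916397095), 0.030069498345255852) [0.38980547 0.3088932 ] [0.44688782 0.3672165 ]
[0.4238 0.3379 0.3366] [0.    0.707 0.708 0.003]
[0.4238 0.3379 0.3366] [0.    0.707 0.708 0.003]
[0.4238 0.3379 0.3366] [0.    0.707 0.708 0.003]
red ((0.5747090578079224, 0.36967700719833374), 0.03024093620479107) [0.54499596 0.33983642] [0.60482913 0.39878687]
blue ((0.4178609251976013, 0.33831363916397095), 0.030069498345255852) [0.38980547 0.3088932 ] [0.44688782 0.3672165 ]
obj 655 [0.4191 0.3395] 0.0167 med [0.4192 0.3405 0.0603]
[0.4238 0.3379 0.3366] [0.    0.707 0.708 0.003]
[0.4238 0.3379 0.3366] [0.    0.707 0.708 0.003]
[0.4238 0.3379 0.3366] [0.    0.707 0.708 0.003]
red ((0.5747090578079224, 0.36967700719833374), 0.03024093620479107) [0.54499596 0.33983642] [0.60482913 0.39878687]
blue ((0.4178609251976013, 0.33831363916397095), 0.030069498345255852) [0.38980547 0.3088932 ] [0.44688782 0.3672165 ]
obj 554 [0.4193 0.3399] 0.0163 med [0.4192 0.3403 0.0607]
```

View pics/w4.png

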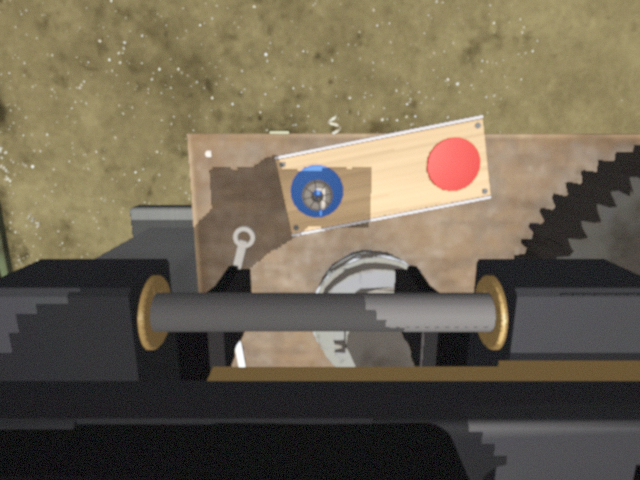

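Collet stands upright at (317,195) inside the blue pad. On to the T-nut.

>>> {"fn": "drive_tool", "kwargs": {
  "steps": [
    {"twist": [0, 0, 0], "slide": [0.3, -1, 0], "fingers": 60},
    {"twist": [0, 0, 0], "slide": [0.3, -1, 0], "fingers": 60},
    {"twist": [0, 0, 0], "slide": [0.3, -1, 0], "fingers": 60},
    {"twist": [0, 0, 0], "slide": [0.3, -1, 0], "fingers": 60},
    {"twist": [0, 0, 0], "slide": [0.3, -1, 0], "fingers": 60},
    {"twist": [0, 0, 0], "slide": [0.3, -1, 0], "fingers": 60},
    {"twist": [0, 0, 0], "slide": [0.3, -1, 0], "fingers": 60},
    {"twist": [0, 0, 0], "slide": [0.3, -1, 0], "fingers": 60}
  ]
}}

```text
t: 8.98
eef_pos: [0.4942, 0.0953, 0.3318]
eef_rot: [-0.0, 0.707, 0.708, -0.001]
ft_force: [0.7, 0.0, 0.3]
gripper_width: 0.06
gripper_force: 0.0
```

>>> {"fn": "drive_tool", "kwargs": {
  "steps": [
    {"twist": [0, 0, -0.5], "slide": [0.3, -1, 0], "fingers": 60},
    {"twist": [0, 0, -0.5], "slide": [0.3, -1, 0], "fingers": 60},
    {"twist": [0, 0, -0.5], "slide": [0.3, -1, 0], "fingers": 60},
    {"twist": [0, 0, -0.5], "slide": [0.3, -1, 0], "fingers": 60},
    {"twist": [0, 0, -0.5], "slide": [0.3, -1, 0], "fingers": 60},
    {"twist": [0, 0, -0.5], "slide": [0.3, -1, 0], "fingers": 60},
    {"twist": [0, 0, -0.46], "slide": [0.3, -1, 0], "fingers": 60},
    {"twist": [0, 0, 0], "slide": [0.3, -1, 0], "fingers": 60}
  ]
}}

```text
t: 9.65
eef_pos: [0.5662, -0.1443, 0.3318]
eef_rot: [-0.001, 0.805, 0.593, -0.001]
ft_force: [-0.3, -0.4, -0.1]
gripper_width: 0.0602
gripper_force: 0.0
```

>>> {"fn": "drive_tool", "kwargs": {
  "steps": [
    {"twist": [0, 0, 0], "slide": [0.3, -1, -0.5], "fingers": 60},
    {"twist": [0, 0, 0], "slide": [0.3, -1, -0.8], "fingers": 60},
    {"twist": [0, 0, 0], "slide": [0.3, -1, -0.9], "fingers": 60},
    {"twist": [0, 0, 0], "slide": [0.3, -1, -0.9], "fingers": 60},
    {"twist": [0, 0, 0], "slide": [0.3, -1, -0.9], "fingers": 60},
    {"twist": [0, 0, 0], "slide": [0.3, -0.6, -0.9], "fingers": 60},
    {"twist": [0, 0, 0], "slide": [0, 0, 0], "fingers": 60},
    {"twist": [0, 0, 0], "slide": [0, 0, 0], "fingers": 60}
  ]
}}

```text
t: 10.32
eef_pos: [0.6184, -0.3117, 0.1821]
eef_rot: [-0.002, 0.806, 0.592, -0.002]
ft_force: [0.1, -0.5, 0.5]
gripper_width: 0.06
gripper_force: 0.0
```

```bash
python3 look.py w5; python3 - <<'E'
from h import *
c=load("w5");print(proj(c,(.626,-.308,.01)),proj(c,(.571,-.377,.036)))
E
```

```text
[ 0.6197 -0.3108  0.1845] [-0.001  0.805  0.593 -0.001]
[ 0.6197 -0.3108  0.1845] [-0.001  0.805  0.593 -0.001]
[ 0.6197 -0.3108  0.1845] [-0.001  0.805  0.593 -0.001]
[333.73179507 207.70761989] [292.71803707 317.51842745]
```

View pics/w5.png

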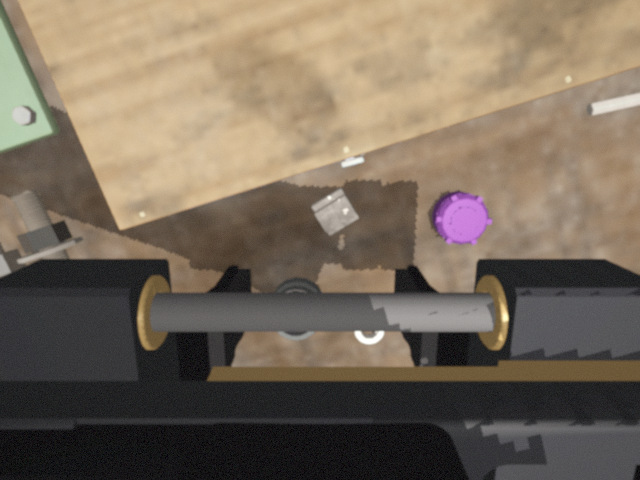

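T-nut at (335,212), turned relative to the fingers; purple nut (461,217), sleeve (297,305), spanner ring (369,330), case above.

```bash
python3 - <<'E'
from h import *
c=load("w5"); h=cv2.cvtColor(c["pixels"],cv2.COLOR_BGR2HSV); k=np.zeros((480,640),np.uint8); k[178:245,300:370]=1
m=((h[...,1]<60)&(h[...,2]>75)).astype(np.uint8)*k; m=cv2.morphologyEx(m,cv2.MORPH_OPEN,np.ones((3,3)))
W=cloud(c); mm=(W[...,2]>.004)&(W[...,2]<.03)&(k>0)
for n,q in(("col",m),("dep",mm.astype(np.uint8))):
    cs,_=cv2.findContours(q,cv2.RETR_EXTERNAL,cv2.CHAIN_APPROX_NONE);q=max(cs,key=cv2.contourArea)
    w=np.array([ray(c,p[0],.012)[:2] for p in q],np.float32)*1000; r=cv2.minAreaRect(w); print(n,cv2.contourArea(q),r,cv2.boundingRect(q))
w=W[mm&(W[...,2]<.03)]; hi=w[w[:,2]>.013]; print(len(w),len(hi),np.median(hi,0),hi[:,2].max(), cv2.minAreaRect((hi[:,:2]*1000).astype(np.float32)))
e=arm.observe()["eef_rot"]; print("tool y az",2*np.degrees(np.arctan2(e[2],e[1]))-90)
E
```

```text
col 1383.0 ((625.4271850585938, -311.1274108886719), (30.723649978637695, 31.385334014892578), 13.565910339355469) (311, 188, 49, 48)
dep 1222.5 ((625.51318359375, -311.0465087890625), (28.989578247070312, 28.626327514648438), 14.026598930358887) (312, 188, 47, 48)
1280 855 [ 0.62606844 -0.31104563  0.01862623] 0.021055676073495067 ((625.9412841796875, -311.67901611328125), (27.931732177734375, 18.32288360595703), 14.178661346435547)
tool y az -17.261907218975693
```

>>> {"fn": "drive_tool", "kwargs": {
  "steps": [
    {"twist": [0, 0, 1], "slide": [0.3, -0.05, 0], "fingers": 50},
    {"twist": [0, 0, 1], "slide": [0, 0, 0], "fingers": 50},
    {"twist": [0, 0, 1], "slide": [0, 0, 0], "fingers": 50},
    {"twist": [0, 0, 1], "slide": [0, 0, -0.8], "fingers": 50},
    {"twist": [0, 0, 1], "slide": [0, 0, -1], "fingers": 50},
    {"twist": [0, 0, 1], "slide": [0, 0, -1], "fingers": 50},
    {"twist": [0, 0, 0.25], "slide": [0, 0, -1], "fingers": 50},
    {"twist": [0, 0, 0], "slide": [0, 0, 0], "fingers": 50}
  ]
}}

```text
t: 11.03
eef_pos: [0.6271, -0.3085, 0.0673]
eef_rot: [-0.004, 0.614, 0.789, -0.0]
ft_force: [-0.7, 1.2, -1.9]
gripper_width: 0.0498
gripper_force: 0.0
```

>>> {"fn": "drive_tool", "kwargs": {
  "steps": [
    {"twist": [0, 0, 0], "slide": [0, 0, 0], "fingers": 50},
    {"twist": [0, 0, 0], "slide": [0, 0, 0], "fingers": 50}
  ]
}}

```text
t: 11.2
eef_pos: [0.6312, -0.3124, 0.0752]
eef_rot: [0.002, 0.615, 0.788, 0.001]
ft_force: [-0.5, -0.1, 1.9]
gripper_width: 0.0502
gripper_force: 0.0
```

```bash
python3 look.py w6
```

```text
[ 0.6314 -0.3129  0.0756] [0.002 0.615 0.788 0.001]
[ 0.6314 -0.3129  0.0756] [0.002 0.615 0.788 0.001]
[ 0.6314 -0.3129  0.0756] [0.002 0.615 0.788 0.001]
```

View pics/w6.png

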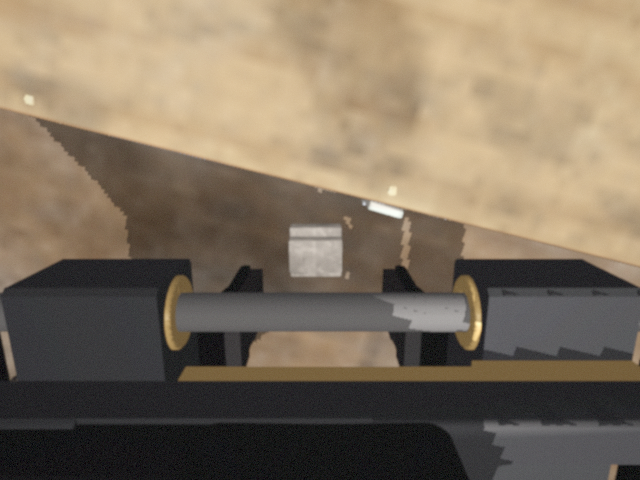

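T-nut at (316,250) square to and centred between the fingers.

>>> {"fn": "drive_tool", "kwargs": {
  "steps": [
    {"twist": [0, 0, 0], "slide": [0, 0, -0.7], "fingers": 50},
    {"twist": [0, 0, 0], "slide": [0, 0, -0.7], "fingers": 50},
    {"twist": [0, 0, 0], "slide": [0, 0, -0.5], "fingers": 50},
    {"twist": [0, 0, 0], "slide": [0, 0, 0], "fingers": 50},
    {"twist": [0, 0, 0], "slide": [0, 0, 0], "fingers": 50}
  ]
}}

```text
t: 11.67
eef_pos: [0.6303, -0.3128, 0.0163]
eef_rot: [0.001, 0.615, 0.788, 0.0]
ft_force: [0.8, -0.2, 0.3]
gripper_width: 0.0498
gripper_force: 0.0
```

>>> {"fn": "drive_tool", "kwargs": {
  "steps": [
    {"twist": [0, 0, 0], "slide": [0, 0, 0], "fingers": 15},
    {"twist": [0, 0, 0], "slide": [0, 0, 0], "fingers": 15},
    {"twist": [0, 0, 0], "slide": [0, 0, 0], "fingers": 15},
    {"twist": [0, 0, 0], "slide": [0, 0, 0], "fingers": 15},
    {"twist": [0, 0, 0], "slide": [0, 0, 0], "fingers": 15}
  ]
}}

```text
t: 12.08
eef_pos: [0.6295, -0.3125, 0.0155]
eef_rot: [0.0, 0.615, 0.788, 0.0]
ft_force: [0.6, 0.1, 2.0]
gripper_width: 0.0279
gripper_force: 25.0
```

>>> {"fn": "drive_tool", "kwargs": {
  "steps": [
    {"twist": [0, 0, 0], "slide": [0, 0, 0.5], "fingers": 15},
    {"twist": [0, 0, 0], "slide": [0, 0, 1], "fingers": 15},
    {"twist": [0, 0, 0], "slide": [0, 0, 1], "fingers": 15},
    {"twist": [0, 0, 0], "slide": [0, 0, 1], "fingers": 15},
    {"twist": [0, 0, 0], "slide": [-0.2, 1, 0.9], "fingers": 15},
    {"twist": [0, 0, 0], "slide": [-0.2, 1, 0.9], "fingers": 15},
    {"twist": [0, 0, 0], "slide": [-0.2, 1, 0.9], "fingers": 15},
    {"twist": [0, 0, 0], "slide": [-0.2, 1, 0.9], "fingers": 15}
  ]
}}

```text
t: 12.75
eef_pos: [0.6048, -0.1915, 0.2304]
eef_rot: [0.0, 0.616, 0.788, 0.0]
ft_force: [0.3, 1.5, -0.6]
gripper_width: 0.0278
gripper_force: 25.0
```

>>> {"fn": "drive_tool", "kwargs": {
  "steps": [
    {"twist": [0, 0, 0], "slide": [-0.2, 1, 0.9], "fingers": 15},
    {"twist": [0, 0, 0], "slide": [-0.2, 1, 0.9], "fingers": 15},
    {"twist": [0, 0, 0], "slide": [-0.2, 1, 0.9], "fingers": 15},
    {"twist": [0, 0, 0], "slide": [-0.2, 1, 0.8], "fingers": 15},
    {"twist": [0, 0, 0], "slide": [-0.2, 1, 0], "fingers": 15},
    {"twist": [0, 0, 0], "slide": [-0.2, 1, 0], "fingers": 15},
    {"twist": [0, 0, 0], "slide": [-0.2, 1, 0], "fingers": 15},
    {"twist": [0, 0, 0], "slide": [-0.2, 1, 0], "fingers": 15}
  ]
}}

```text
t: 13.42
eef_pos: [0.5568, 0.0484, 0.3345]
eef_rot: [0.0, 0.616, 0.788, 0.001]
ft_force: [0.6, 0.7, -0.1]
gripper_width: 0.0277
gripper_force: 25.0
```

>>> {"fn": "drive_tool", "kwargs": {
  "steps": [
    {"twist": [0, 0, 0], "slide": [-0.2, 1, 0], "fingers": 15},
    {"twist": [0, 0, 0], "slide": [-0.2, 1, 0], "fingers": 15},
    {"twist": [0, 0, 0], "slide": [-0.2, 1, 0], "fingers": 15},
    {"twist": [0, 0, 0], "slide": [-0.2, 1, 0], "fingers": 15},
    {"twist": [0, 0, 0], "slide": [-0.2, 1, 0], "fingers": 15},
    {"twist": [0, 0, 0], "slide": [-0.2, 1, 0], "fingers": 15},
    {"twist": [0, 0, 0], "slide": [-0.2, 1, 0], "fingers": 15},
    {"twist": [0, 0, 0], "slide": [-0.2, 1, 0], "fingers": 15}
  ]
}}

```text
t: 14.08
eef_pos: [0.509, 0.2884, 0.3343]
eef_rot: [0.0, 0.616, 0.788, 0.001]
ft_force: [0.7, 0.4, -0.9]
gripper_width: 0.0282
gripper_force: 25.0
```

>>> {"fn": "drive_tool", "kwargs": {
  "steps": [
    {"twist": [0, 0, 0], "slide": [0, 1, 0], "fingers": 15},
    {"twist": [0, 0, 0], "slide": [0, 1, -0.5], "fingers": 15},
    {"twist": [0, 0, 0], "slide": [0, 0, -0.5], "fingers": 15},
    {"twist": [0, 0, 0], "slide": [0, 0, 0], "fingers": 15}
  ]
}}

```text
t: 14.42
eef_pos: [0.5073, 0.3487, 0.3002]
eef_rot: [-0.001, 0.614, 0.789, -0.003]
ft_force: [0.8, -1.1, -2.2]
gripper_width: 0.0279
gripper_force: 25.0
```

>>> {"fn": "drive_tool", "kwargs": {
  "steps": [
    {"twist": [0, 0, 0], "slide": [-0.2, 0.1, -1], "fingers": 15},
    {"twist": [0, 0, 0], "slide": [0, 0, -1], "fingers": 15},
    {"twist": [0, 0, 0], "slide": [0, 0, -1], "fingers": 15},
    {"twist": [0, 0, 0], "slide": [0, 0, -1], "fingers": 15},
    {"twist": [0, 0, 0], "slide": [0, 0, -1], "fingers": 15},
    {"twist": [0, 0, 0], "slide": [0, 0, -1], "fingers": 15},
    {"twist": [0, 0, 0], "slide": [0, 0, -1], "fingers": 15},
    {"twist": [0, 0, 0], "slide": [0, 0, -0.5], "fingers": 15}
  ]
}}

```text
t: 15.08
eef_pos: [0.5029, 0.3477, 0.076]
eef_rot: [0.0, 0.616, 0.787, -0.002]
ft_force: [-0.7, -0.5, -0.4]
gripper_width: 0.0274
gripper_force: 25.0
```

>>> {"fn": "drive_tool", "kwargs": {
  "steps": [
    {"twist": [0, 0, 0], "slide": [0, 0, 0], "fingers": 15},
    {"twist": [0, 0, 0], "slide": [0, 0, 0], "fingers": 15},
    {"twist": [0, 0, 0], "slide": [0, 0, 0], "fingers": 15}
  ]
}}

```text
t: 15.33
eef_pos: [0.5052, 0.3506, 0.0806]
eef_rot: [0.001, 0.616, 0.788, 0.002]
ft_force: [0.1, -0.2, 0.5]
gripper_width: 0.0274
gripper_force: 25.0
```

>>> {"fn": "drive_tool", "kwargs": {
  "steps": [
    {"twist": [0, 0, 0], "slide": [-0.12, 0.05, -0.6], "fingers": 15},
    {"twist": [0, 0, 0], "slide": [0, 0, -0.6], "fingers": 15},
    {"twist": [0, 0, 0], "slide": [0, 0, -0.4], "fingers": 15},
    {"twist": [0, 0, 0], "slide": [0, 0, 0], "fingers": 15},
    {"twist": [0, 0, 0], "slide": [0, 0, 0], "fingers": 15},
    {"twist": [0, 0, 0], "slide": [0, 0, 0], "fingers": 15}
  ]
}}

```text
t: 15.83
eef_pos: [0.501, 0.3525, 0.0317]
eef_rot: [0.0, 0.616, 0.788, 0.001]
ft_force: [0.5, -0.0, -0.3]
gripper_width: 0.0279
gripper_force: 25.0
```

>>> {"fn": "drive_tool", "kwargs": {
  "steps": [
    {"twist": [0, 0, 0], "slide": [0, 0, -0.1], "fingers": 15},
    {"twist": [0, 0, 0], "slide": [0, 0, -0.1], "fingers": 15},
    {"twist": [0, 0, 0], "slide": [0, 0, -0.03], "fingers": 15},
    {"twist": [0, 0, 0], "slide": [0, 0, 0], "fingers": 15},
    {"twist": [0, 0, 0], "slide": [0, 0, 0], "fingers": 15}
  ]
}}

```text
t: 16.25
eef_pos: [0.5008, 0.3527, 0.0252]
eef_rot: [0.0, 0.615, 0.788, 0.001]
ft_force: [-1.7, -1.3, 7.3]
gripper_width: 0.0278
gripper_force: 25.0
```

>>> {"fn": "drive_tool", "kwargs": {
  "steps": [
    {"twist": [0, 0, 0], "slide": [0, 0, 0], "fingers": 42},
    {"twist": [0, 0, 0], "slide": [0, 0, 0], "fingers": 42},
    {"twist": [0, 0, 0], "slide": [0, 0, 0], "fingers": 42},
    {"twist": [0, 0, 0], "slide": [0, 0, 0.5], "fingers": 42},
    {"twist": [0, 0, 0], "slide": [0, 0, 1], "fingers": 42},
    {"twist": [0, 0, 0], "slide": [0, 0, 1], "fingers": 42},
    {"twist": [0, 0, 0], "slide": [0, 0, 1], "fingers": 42},
    {"twist": [0, 0, 0], "slide": [0, 0, 1], "fingers": 42}
  ]
}}

```text
t: 16.92
eef_pos: [0.499, 0.3516, 0.1588]
eef_rot: [-0.0, 0.615, 0.788, -0.001]
ft_force: [0.7, 1.1, -0.3]
gripper_width: 0.0418
gripper_force: 0.0
```

>>> {"fn": "drive_tool", "kwargs": {
  "steps": [
    {"twist": [0, 0, 0], "slide": [0, 0, 1], "fingers": 60},
    {"twist": [0, 0, 0], "slide": [0, 0, 1], "fingers": 60},
    {"twist": [0, 0, 0], "slide": [0, 0, 1], "fingers": 60},
    {"twist": [0, 0, 0], "slide": [0, 0, 1], "fingers": 60},
    {"twist": [0, 0, 0], "slide": [0, 0, 1], "fingers": 60},
    {"twist": [0, 0, 0], "slide": [0, 0, 0.8], "fingers": 60},
    {"twist": [0, 0, 0], "slide": [0, 0, 0], "fingers": 60}
  ]
}}

```text
t: 17.5
eef_pos: [0.5012, 0.3531, 0.3378]
eef_rot: [0.001, 0.615, 0.788, 0.004]
ft_force: [-0.0, -0.3, 0.3]
gripper_width: 0.0597
gripper_force: 0.0
```

```bash
python3 look.py w7; python3 look.py w7 x .498 .354 .02 .04|tail -1;python3 look.py w7 x .42 .34 .056 .075|tail -1; python3 - <<'E'
from h import *
c=load("w7"); cv2.imwrite("pics/w7c.png",cv2.resize(c["pixels"][90:260,180:520],None,fx=2,fy=2))
E
```

```text
[0.5006 0.3526 0.3348] [0.    0.615 0.788 0.002]
[0.5006 0.3526 0.3348] [0.    0.615 0.788 0.002]
[0.5006 0.3526 0.3348] [0.    0.615 0.788 0.002]
red ((0.5751838684082031, 0.3693922162055969), 0.0300896093249321) [0.5457997  0.34002733] [0.60503364 0.39909405]
blue ((0.41854727268218994, 0.338644415140152), 0.02970808558166027) [0.38900536 0.3092262 ] [0.44780964 0.36796874]
obj 562 [0.4997 0.3536] 0.0187 med [0.4989 0.3549 0.0283]
obj 587 [0.4197 0.3394] 0.0166 med [0.4201 0.3402 0.0607]
```

View pics/w7c.png

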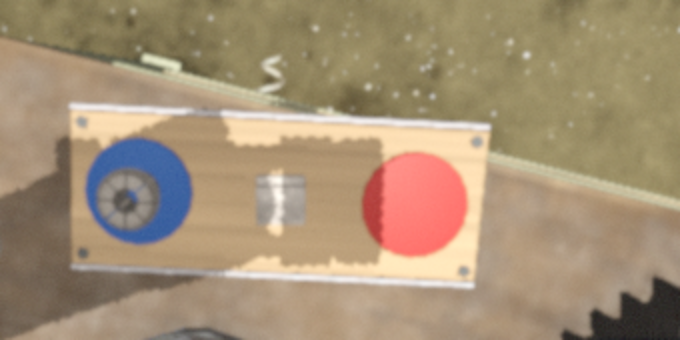

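Collet and T-nut stand well: T-nut at crop (280,200) midway, collet (128,198) on blue. Now the sleeve.

>>> {"fn": "drive_tool", "kwargs": {
  "steps": [
    {"twist": [0, 0, 0.7], "slide": [0.1, -1, 0], "fingers": 60},
    {"twist": [0, 0, 0.7], "slide": [0.1, -1, 0], "fingers": 60},
    {"twist": [0, 0, 0.7], "slide": [0.1, -1, 0], "fingers": 60},
    {"twist": [0, 0, 0.7], "slide": [0.1, -1, 0], "fingers": 60},
    {"twist": [0, 0, 0.7], "slide": [0.1, -1, 0], "fingers": 60},
    {"twist": [0, 0, 0.7], "slide": [0.1, -1, 0], "fingers": 60},
    {"twist": [0, 0, 0.7], "slide": [0.1, -1, 0], "fingers": 60},
    {"twist": [0, 0, 0.7], "slide": [0.1, -1, 0], "fingers": 60}
  ]
}}

```text
t: 18.22
eef_pos: [0.5228, 0.1105, 0.3302]
eef_rot: [-0.001, 0.405, 0.914, -0.001]
ft_force: [0.6, 0.3, -0.7]
gripper_width: 0.06
gripper_force: 0.0
```

>>> {"fn": "drive_tool", "kwargs": {
  "steps": [
    {"twist": [0, 0, 0.8], "slide": [0.1, -1, 0], "fingers": 60},
    {"twist": [0, 0, 0.8], "slide": [0.1, -1, 0], "fingers": 60},
    {"twist": [0, 0, 0.8], "slide": [0.1, -1, 0], "fingers": 60},
    {"twist": [0, 0, 0.8], "slide": [0.1, -1, 0], "fingers": 60},
    {"twist": [0, 0, 0.8], "slide": [0.1, -1, 0], "fingers": 60},
    {"twist": [0, 0, 0.8], "slide": [0.1, -1, 0], "fingers": 60},
    {"twist": [0, 0, 0.8], "slide": [0.1, -1, 0], "fingers": 60},
    {"twist": [0, 0, 0.6], "slide": [0.1, -1, 0], "fingers": 60}
  ]
}}

```text
t: 18.88
eef_pos: [0.5469, -0.129, 0.3303]
eef_rot: [-0.002, 0.146, 0.989, 0.0]
ft_force: [0.2, -0.7, 0.5]
gripper_width: 0.0602
gripper_force: 0.0
```

>>> {"fn": "drive_tool", "kwargs": {
  "steps": [
    {"twist": [0, 0, 0], "slide": [0.1, -1, 0], "fingers": 60},
    {"twist": [0, 0, 0], "slide": [0.1, -1, 0], "fingers": 60},
    {"twist": [0, 0, 0], "slide": [0.1, -1, 0], "fingers": 60},
    {"twist": [0, 0, 0], "slide": [0.1, -1, -0.5], "fingers": 60},
    {"twist": [0, 0, 0], "slide": [0.1, -1, -0.9], "fingers": 60},
    {"twist": [0, 0, 0], "slide": [0.1, -1, -0.9], "fingers": 60},
    {"twist": [0, 0, 0], "slide": [0.1, -1, -0.9], "fingers": 60},
    {"twist": [0, 0, 0], "slide": [0.1, -1, -0.9], "fingers": 60}
  ]
}}

```text
t: 19.55
eef_pos: [0.5709, -0.3685, 0.2057]
eef_rot: [-0.001, 0.148, 0.989, 0.001]
ft_force: [0.5, 0.1, 0.6]
gripper_width: 0.0596
gripper_force: 0.0
```

>>> {"fn": "drive_tool", "kwargs": {
  "steps": [
    {"twist": [0, 0, 0], "slide": [0, 0, 0], "fingers": 60},
    {"twist": [0, 0, 0], "slide": [0, 0, 0], "fingers": 60},
    {"twist": [0, 0, 0], "slide": [0, 0, 0], "fingers": 60}
  ]
}}

```text
t: 19.8
eef_pos: [0.5715, -0.3672, 0.2078]
eef_rot: [-0.001, 0.148, 0.989, 0.001]
ft_force: [-0.0, 1.3, 0.3]
gripper_width: 0.0598
gripper_force: 0.0
```

```bash
python3 look.py w8; python3 look.py w8 x .572 -.378 .026 .05|tail -1
```

```text
[ 0.5724 -0.3667  0.2091] [-0.     0.147  0.989  0.001]
[ 0.5724 -0.3667  0.2091] [-0.     0.147  0.989  0.001]
[ 0.5724 -0.3667  0.2091] [-0.     0.147  0.989  0.001]
obj 1837 [ 0.5726 -0.3776] 0.0196 med [ 0.5714 -0.3773  0.0367]
```

View pics/w8.png

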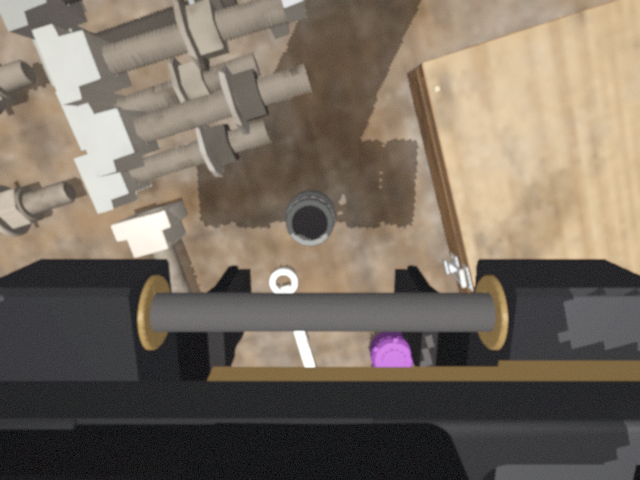

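Sleeve at (311,218), spanner ring (283,281), T-bolt head (148,230), bolt heap clear to upper left.

>>> {"fn": "drive_tool", "kwargs": {
  "steps": [
    {"twist": [0, 0, 0], "slide": [0.09, -0.43, -0.8], "fingers": 60},
    {"twist": [0, 0, 0], "slide": [0, 0, -1], "fingers": 60},
    {"twist": [0, 0, 0], "slide": [0, 0, -1], "fingers": 60},
    {"twist": [0, 0, 0], "slide": [0, 0, -1], "fingers": 60},
    {"twist": [0, 0, 0], "slide": [0, 0, -0.7], "fingers": 60},
    {"twist": [0, 0, 0], "slide": [0, 0, 0], "fingers": 60},
    {"twist": [0, 0, 0], "slide": [0, 0, 0], "fingers": 60},
    {"twist": [0, 0, 0], "slide": [0, 0, 0], "fingers": 60}
  ]
}}

```text
t: 20.52
eef_pos: [0.5763, -0.3808, 0.0769]
eef_rot: [0.002, 0.147, 0.989, -0.0]
ft_force: [0.7, -0.7, 0.3]
gripper_width: 0.06
gripper_force: 0.0
```

>>> {"fn": "drive_tool", "kwargs": {
  "steps": [
    {"twist": [0, 0, 0], "slide": [-0.02, 0.02, -0.6], "fingers": 60},
    {"twist": [0, 0, 0], "slide": [0, 0, -0.6], "fingers": 60},
    {"twist": [0, 0, 0], "slide": [0, 0, -0.37], "fingers": 60},
    {"twist": [0, 0, 0], "slide": [0, 0, 0], "fingers": 60},
    {"twist": [0, 0, 0], "slide": [0, 0, 0], "fingers": 60},
    {"twist": [0, 0, 0], "slide": [0, 0, 0], "fingers": 60}
  ]
}}

```text
t: 21.02
eef_pos: [0.5749, -0.381, 0.0289]
eef_rot: [0.001, 0.147, 0.989, -0.0]
ft_force: [0.5, 0.4, 0.5]
gripper_width: 0.06
gripper_force: 0.0
```

>>> {"fn": "drive_tool", "kwargs": {
  "steps": [
    {"twist": [0, 0, 0], "slide": [0, 0, 0], "fingers": 25},
    {"twist": [0, 0, 0], "slide": [0, 0, 0], "fingers": 25},
    {"twist": [0, 0, 0], "slide": [0, 0, 0], "fingers": 25},
    {"twist": [0, 0, 0], "slide": [0, 0, 0], "fingers": 25},
    {"twist": [0, 0, 0], "slide": [0, 0, 0], "fingers": 25}
  ]
}}

```text
t: 21.43
eef_pos: [0.5744, -0.38, 0.0275]
eef_rot: [0.0, 0.147, 0.989, 0.0]
ft_force: [0.4, 1.8, 1.3]
gripper_width: 0.0388
gripper_force: 21.7
```

>>> {"fn": "drive_tool", "kwargs": {
  "steps": [
    {"twist": [0, 0, 0], "slide": [0, 0, 0.5], "fingers": 25},
    {"twist": [0, 0, 0], "slide": [0, 0, 1], "fingers": 25},
    {"twist": [0, 0, 0], "slide": [0, 0, 1], "fingers": 25},
    {"twist": [0, 0, 0], "slide": [0, 0, 1], "fingers": 25},
    {"twist": [0, 0, 0], "slide": [0, 0, 1], "fingers": 25},
    {"twist": [0, 0, 0], "slide": [0, 0.8, 0.9], "fingers": 25},
    {"twist": [0, 0, 0], "slide": [0, 1, 0.9], "fingers": 25},
    {"twist": [0, 0, 0], "slide": [0, 1, 0.9], "fingers": 25}
  ],
  "force": 30
}}

```text
t: 22.1
eef_pos: [0.5727, -0.2966, 0.245]
eef_rot: [-0.0, 0.149, 0.989, -0.0]
ft_force: [0.6, 0.7, -2.2]
gripper_width: 0.0386
gripper_force: 26.5
```

>>> {"fn": "drive_tool", "kwargs": {
  "steps": [
    {"twist": [0, 0, 0], "slide": [0, 1, 0.9], "fingers": 25},
    {"twist": [0, 0, 0], "slide": [0, 1, 0.9], "fingers": 25},
    {"twist": [0, 0, 0], "slide": [0, 1, 0.9], "fingers": 25},
    {"twist": [0, 0, 0], "slide": [0, 1, 0.5], "fingers": 25},
    {"twist": [0, 0, 0], "slide": [0, 1, 0], "fingers": 25},
    {"twist": [0, 0, 0], "slide": [0, 1, 0], "fingers": 25},
    {"twist": [0, 0, 0], "slide": [0, 1, 0], "fingers": 25},
    {"twist": [0, 0, 0], "slide": [0, 1, 0], "fingers": 25}
  ]
}}

```text
t: 22.77
eef_pos: [0.5732, -0.0555, 0.3399]
eef_rot: [0.0, 0.148, 0.989, 0.0]
ft_force: [1.3, -0.2, -1.8]
gripper_width: 0.039
gripper_force: 26.4
```

>>> {"fn": "drive_tool", "kwargs": {
  "steps": [
    {"twist": [0, 0, 0], "slide": [0, 1, 0], "fingers": 25},
    {"twist": [0, 0, 0], "slide": [0, 1, 0], "fingers": 25},
    {"twist": [0, 0, 0], "slide": [0, 1, 0], "fingers": 25},
    {"twist": [0, 0, 0], "slide": [0, 1, 0], "fingers": 25},
    {"twist": [0, 0, 0], "slide": [0, 1, 0], "fingers": 25},
    {"twist": [0, 0, 0], "slide": [0, 1, 0], "fingers": 25},
    {"twist": [0, 0, 0], "slide": [0, 1, 0], "fingers": 25},
    {"twist": [0, 0, 0], "slide": [0, 1, 0], "fingers": 25}
  ]
}}

```text
t: 23.43
eef_pos: [0.5735, 0.1843, 0.3398]
eef_rot: [0.0, 0.148, 0.989, -0.0]
ft_force: [0.9, -0.6, -1.6]
gripper_width: 0.0386
gripper_force: 26.5
```

>>> {"fn": "drive_tool", "kwargs": {
  "steps": [
    {"twist": [0, 0, 0], "slide": [0, 1, 0], "fingers": 25},
    {"twist": [0, 0, 0], "slide": [0, 1, 0], "fingers": 25},
    {"twist": [0, 0, 0], "slide": [0, 1, 0], "fingers": 25},
    {"twist": [0, 0, 0], "slide": [0, 1, 0], "fingers": 25},
    {"twist": [0, 0, 0], "slide": [0, 1, 0], "fingers": 25},
    {"twist": [0, 0, 0], "slide": [0, 1, 0], "fingers": 25},
    {"twist": [0, 0, 0], "slide": [0, 0, 0], "fingers": 25},
    {"twist": [0, 0, 0], "slide": [0, 0, 0], "fingers": 25}
  ]
}}

```text
t: 24.1
eef_pos: [0.5728, 0.3659, 0.3384]
eef_rot: [-0.001, 0.146, 0.989, -0.001]
ft_force: [0.2, -0.9, -2.2]
gripper_width: 0.0388
gripper_force: 26.5
```

>>> {"fn": "drive_tool", "kwargs": {
  "steps": [
    {"twist": [0, 0, 0], "slide": [0.2, 0.05, -1], "fingers": 25},
    {"twist": [0, 0, 0], "slide": [0, 0, -1], "fingers": 25},
    {"twist": [0, 0, 0], "slide": [0, 0, -1], "fingers": 25},
    {"twist": [0, 0, 0], "slide": [0, 0, -1], "fingers": 25},
    {"twist": [0, 0, 0], "slide": [0, 0, -1], "fingers": 25},
    {"twist": [0, 0, 0], "slide": [0, 0, -1], "fingers": 25},
    {"twist": [0, 0, 0], "slide": [0, 0, -1], "fingers": 25},
    {"twist": [0, 0, 0], "slide": [0, 0, -0.8], "fingers": 25}
  ]
}}

```text
t: 24.77
eef_pos: [0.5799, 0.3624, 0.1034]
eef_rot: [-0.0, 0.149, 0.989, -0.001]
ft_force: [-0.5, -0.4, -1.3]
gripper_width: 0.0388
gripper_force: 26.5
```

>>> {"fn": "drive_tool", "kwargs": {
  "steps": [
    {"twist": [0, 0, 0], "slide": [0, 0, -0.2], "fingers": 25},
    {"twist": [0, 0, 0], "slide": [0, 0, 0], "fingers": 25},
    {"twist": [0, 0, 0], "slide": [0, 0, 0], "fingers": 25},
    {"twist": [0, 0, 0], "slide": [0, 0, 0], "fingers": 25}
  ]
}}

```text
t: 25.1
eef_pos: [0.5817, 0.3655, 0.102]
eef_rot: [0.002, 0.148, 0.989, 0.001]
ft_force: [0.7, 0.3, -1.5]
gripper_width: 0.039
gripper_force: 26.5
```

>>> {"fn": "drive_tool", "kwargs": {
  "steps": [
    {"twist": [0, 0, 0], "slide": [-0.08, 0.07, -0.7], "fingers": 25},
    {"twist": [0, 0, 0], "slide": [0, 0, -0.7], "fingers": 25},
    {"twist": [0, 0, 0], "slide": [0, 0, -0.4], "fingers": 25},
    {"twist": [0, 0, 0], "slide": [0, 0, 0], "fingers": 25},
    {"twist": [0, 0, 0], "slide": [0, 0, 0], "fingers": 25},
    {"twist": [0, 0, 0], "slide": [0, 0, 0], "fingers": 25}
  ]
}}

```text
t: 25.6
eef_pos: [0.5788, 0.3678, 0.047]
eef_rot: [0.001, 0.148, 0.989, 0.001]
ft_force: [0.5, -0.2, -2.3]
gripper_width: 0.0384
gripper_force: 26.5
```

>>> {"fn": "drive_tool", "kwargs": {
  "steps": [
    {"twist": [0, 0, 0], "slide": [0, 0, -0.08], "fingers": 25},
    {"twist": [0, 0, 0], "slide": [0, 0, -0.08], "fingers": 25},
    {"twist": [0, 0, 0], "slide": [0, 0, -0.04], "fingers": 25},
    {"twist": [0, 0, 0], "slide": [0, 0, 0], "fingers": 25},
    {"twist": [0, 0, 0], "slide": [0, 0, 0], "fingers": 25}
  ]
}}

```text
t: 26.02
eef_pos: [0.5786, 0.3678, 0.0414]
eef_rot: [0.001, 0.148, 0.989, 0.001]
ft_force: [-1.4, -1.5, 4.9]
gripper_width: 0.0391
gripper_force: 27.3
```

>>> {"fn": "drive_tool", "kwargs": {
  "steps": [
    {"twist": [0, 0, 0], "slide": [0, 0, 0], "fingers": 55},
    {"twist": [0, 0, 0], "slide": [0, 0, 0], "fingers": 55},
    {"twist": [0, 0, 0], "slide": [0, 0, 0], "fingers": 55},
    {"twist": [0, 0, 0], "slide": [0, 0, 0.5], "fingers": 55},
    {"twist": [0, 0, 0], "slide": [0, 0, 1], "fingers": 55},
    {"twist": [0, 0, 0], "slide": [0, 0, 1], "fingers": 55},
    {"twist": [0, 0, 0], "slide": [0, 0, 1], "fingers": 55},
    {"twist": [0, 0, 0], "slide": [0, 0, 1], "fingers": 55}
  ]
}}

```text
t: 26.68
eef_pos: [0.5776, 0.3672, 0.1765]
eef_rot: [0.0, 0.148, 0.989, 0.0]
ft_force: [0.4, -0.4, -0.2]
gripper_width: 0.0551
gripper_force: 0.0
```

>>> {"fn": "drive_tool", "kwargs": {
  "steps": [
    {"twist": [0, 0, 0], "slide": [0, 0, 1], "fingers": 60},
    {"twist": [0, 0, 0], "slide": [0, 0, 1], "fingers": 60},
    {"twist": [0, 0, 0], "slide": [0, 0, 1], "fingers": 60},
    {"twist": [0, 0, 0], "slide": [0, 0, 1], "fingers": 60},
    {"twist": [0, 0, 0], "slide": [0, 0, 1], "fingers": 60},
    {"twist": [0, 0, 0], "slide": [0, 0, 0], "fingers": 60},
    {"twist": [0, 0, 0], "slide": [0, 0, 0], "fingers": 60}
  ]
}}

```text
t: 27.27
eef_pos: [0.5785, 0.3675, 0.3277]
eef_rot: [0.002, 0.148, 0.989, 0.002]
ft_force: [0.3, -0.4, 0.4]
gripper_width: 0.0597
gripper_force: 0.0
```

```bash
python3 look.py w9|tail -3; for a in ".576 .368 .04 .065" ".42 .338 .055 .075" ".498 .354 .02 .04"; do python3 look.py w9 x $a|tail -1; done; python3 - <<'E'
from h import *
c=load("w9"); cv2.imwrite("pics/w9c.png",cv2.resize(c["pixels"][60:300,160:480],None,fx=2,fy=2))
E
```

```text
[0.5778 0.3673 0.3254] [0.001 0.148 0.989 0.001]
red ((0.575354814529419, 0.3696286380290985), 0.029905324801802635) [0.5458725 0.3403834] [0.60487026 0.39869425]
blue ((0.418373703956604, 0.33848893642425537), 0.030085265636444092) [0.38878095 0.30872798] [0.4480389  0.36798024]
obj 1087 [0.5763 0.3688] 0.0196 med [0.5755 0.3691 0.0507]
obj 851 [0.4196 0.3399] 0.0167 med [0.4206 0.3405 0.0605]
obj 656 [0.4989 0.3536] 0.0188 med [0.4989 0.3546 0.0282]
```

View pics/w9c.png

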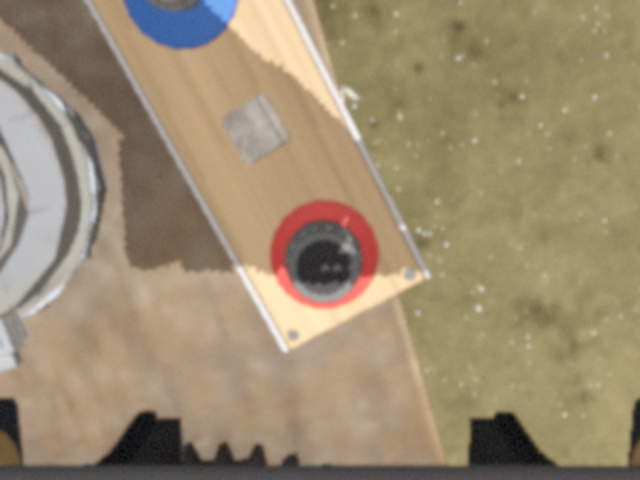

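Sleeve upright at crop (324,258), centred on the red pad. Now the brass nut.

>>> {"fn": "drive_tool", "kwargs": {
  "steps": [
    {"twist": [0, 0, 0], "slide": [0, -1, 0], "fingers": 60},
    {"twist": [0, 0, 0], "slide": [0, -1, 0], "fingers": 60},
    {"twist": [0, 0, 0], "slide": [0, -1, 0], "fingers": 60},
    {"twist": [0, 0, 0], "slide": [0, -1, 0], "fingers": 60},
    {"twist": [0, 0, 0], "slide": [0, -1, 0], "fingers": 60},
    {"twist": [0, 0, 0], "slide": [0, -1, 0], "fingers": 60},
    {"twist": [0, 0, 0], "slide": [0, -1, 0], "fingers": 60},
    {"twist": [0, 0, 0], "slide": [0, -1, 0], "fingers": 60}
  ]
}}

```text
t: 27.98
eef_pos: [0.5765, 0.1258, 0.3226]
eef_rot: [-0.001, 0.147, 0.989, -0.001]
ft_force: [-0.4, -0.6, -0.1]
gripper_width: 0.06
gripper_force: 0.0
```

>>> {"fn": "drive_tool", "kwargs": {
  "steps": [
    {"twist": [0, 0, 0], "slide": [0, -1, 0], "fingers": 60},
    {"twist": [0, 0, 0], "slide": [0, -1, 0], "fingers": 60},
    {"twist": [0, 0, 0], "slide": [0, -1, -0.5], "fingers": 60},
    {"twist": [0, 0, 0], "slide": [0, -1, -0.9], "fingers": 60},
    {"twist": [0, 0, 0], "slide": [0, -0.2, -1], "fingers": 60},
    {"twist": [0, 0, 0], "slide": [0, 0, -1], "fingers": 60},
    {"twist": [0, 0, 0], "slide": [0, 0, -0.6], "fingers": 60},
    {"twist": [0, 0, 0], "slide": [0, 0, 0], "fingers": 60}
  ]
}}

```text
t: 28.65
eef_pos: [0.5735, 0.0011, 0.1983]
eef_rot: [-0.005, 0.148, 0.989, -0.001]
ft_force: [0.5, 0.7, -1.7]
gripper_width: 0.06
gripper_force: 0.0
```

>>> {"fn": "drive_tool", "kwargs": {
  "steps": [
    {"twist": [0, 0, 0], "slide": [0, 0, 0], "fingers": 60},
    {"twist": [0, 0, 0], "slide": [0, 0, 0], "fingers": 60},
    {"twist": [0, 0, 0], "slide": [0, 0, 0], "fingers": 60}
  ]
}}

```text
t: 28.9
eef_pos: [0.5785, 0.0015, 0.2057]
eef_rot: [0.001, 0.147, 0.989, 0.0]
ft_force: [0.2, -0.4, -0.1]
gripper_width: 0.0602
gripper_force: 0.0
```

```bash
python3 look.py wa|tail -1;  python3 look.py wa x .578 0 .014 .04|tail -1
```

```text
[0.5785 0.0015 0.2057] [0.001 0.147 0.989 0.   ]
obj 1843 [0.5775 0.0012] 0.0214 med [0.5761 0.0016 0.0225]
```

View pics/wa.png

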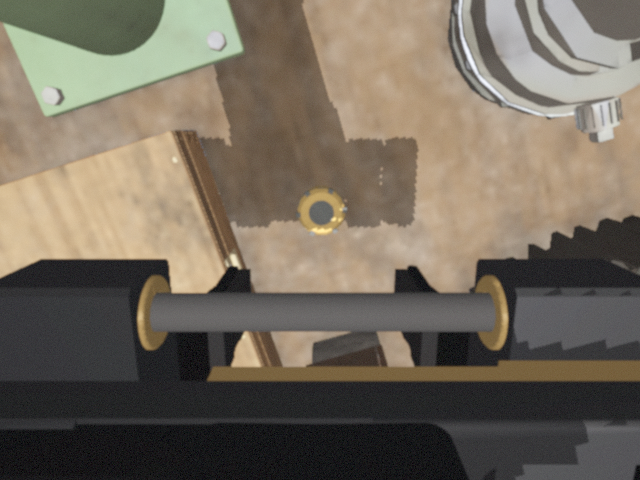

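Brass nut at (322,211) centred ahead of the fingers, the case at left and block at (350,350) clear.

>>> {"fn": "drive_tool", "kwargs": {
  "steps": [
    {"twist": [0, 0, 0], "slide": [0.04, -0.07, -0.8], "fingers": 60},
    {"twist": [0, 0, 0], "slide": [0, 0, -1], "fingers": 60},
    {"twist": [0, 0, 0], "slide": [0, 0, -1], "fingers": 60},
    {"twist": [0, 0, 0], "slide": [0, 0, -1], "fingers": 60},
    {"twist": [0, 0, 0], "slide": [0, 0, -0.8], "fingers": 60},
    {"twist": [0, 0, 0], "slide": [0, 0, 0], "fingers": 60},
    {"twist": [0, 0, 0], "slide": [0, 0, 0], "fingers": 60},
    {"twist": [0, 0, 0], "slide": [0, 0, 0], "fingers": 60}
  ]
}}

```text
t: 29.62
eef_pos: [0.5805, -0.0007, 0.0683]
eef_rot: [0.002, 0.147, 0.989, 0.0]
ft_force: [0.2, 0.5, 0.5]
gripper_width: 0.0595
gripper_force: 0.0
```

>>> {"fn": "drive_tool", "kwargs": {
  "steps": [
    {"twist": [0, 0, 0], "slide": [-0.02, 0, -0.6], "fingers": 60},
    {"twist": [0, 0, 0], "slide": [0, 0, -0.6], "fingers": 60},
    {"twist": [0, 0, 0], "slide": [0, 0, -0.46], "fingers": 60},
    {"twist": [0, 0, 0], "slide": [0, 0, 0], "fingers": 60},
    {"twist": [0, 0, 0], "slide": [0, 0, 0], "fingers": 60},
    {"twist": [0, 0, 0], "slide": [0, 0, 0], "fingers": 60}
  ]
}}

```text
t: 30.12
eef_pos: [0.5794, -0.0008, 0.0178]
eef_rot: [0.001, 0.147, 0.989, 0.0]
ft_force: [-0.1, 0.1, -0.1]
gripper_width: 0.0602
gripper_force: 0.0
```

>>> {"fn": "drive_tool", "kwargs": {
  "steps": [
    {"twist": [0, 0, 0], "slide": [0, 0, 0], "fingers": 25},
    {"twist": [0, 0, 0], "slide": [0, 0, 0], "fingers": 25},
    {"twist": [0, 0, 0], "slide": [0, 0, 0], "fingers": 25},
    {"twist": [0, 0, 0], "slide": [0, 0, 0], "fingers": 25},
    {"twist": [0, 0, 0], "slide": [0, 0, 0], "fingers": 25}
  ]
}}

```text
t: 30.53
eef_pos: [0.5785, -0.0006, 0.0168]
eef_rot: [0.0, 0.147, 0.989, 0.0]
ft_force: [-0.3, 0.1, 2.0]
gripper_width: 0.0394
gripper_force: 30.0
```

>>> {"fn": "drive_tool", "kwargs": {
  "steps": [
    {"twist": [0, 0, 0], "slide": [0, 0, 0.5], "fingers": 25},
    {"twist": [0, 0, 0], "slide": [0, 0, 1], "fingers": 25},
    {"twist": [0, 0, 0], "slide": [0, 0, 1], "fingers": 25},
    {"twist": [0, 0, 0], "slide": [0, 0, 1], "fingers": 25},
    {"twist": [0, 0, 0], "slide": [0, 0, 1], "fingers": 25},
    {"twist": [0, 0, 0], "slide": [0, 0, 1], "fingers": 25},
    {"twist": [0, 0, 0], "slide": [0, 0, 1], "fingers": 25},
    {"twist": [0, 0, 0], "slide": [0, 0, 1], "fingers": 25}
  ]
}}

```text
t: 31.2
eef_pos: [0.5776, -0.0009, 0.2425]
eef_rot: [-0.0, 0.148, 0.989, 0.0]
ft_force: [0.2, 0.3, -1.1]
gripper_width: 0.039
gripper_force: 30.0
```

>>> {"fn": "drive_tool", "kwargs": {
  "steps": [
    {"twist": [0, 0, 0], "slide": [0, 0.6, 1], "fingers": 25},
    {"twist": [0, 0, 0], "slide": [0, 1, 0.9], "fingers": 25},
    {"twist": [0, 0, 0], "slide": [0, 1, 0.8], "fingers": 25},
    {"twist": [0, 0, 0], "slide": [0, 1, 0], "fingers": 25},
    {"twist": [0, 0, 0], "slide": [0, 1, 0], "fingers": 25},
    {"twist": [0, 0, 0], "slide": [0, 1, 0], "fingers": 25},
    {"twist": [0, 0, 0], "slide": [0, 1, 0], "fingers": 25},
    {"twist": [0, 0, 0], "slide": [0, 1, 0], "fingers": 25}
  ]
}}

```text
t: 31.87
eef_pos: [0.5778, 0.2285, 0.3219]
eef_rot: [-0.0, 0.148, 0.989, -0.0]
ft_force: [0.5, 0.4, -1.1]
gripper_width: 0.0391
gripper_force: 30.0
```

>>> {"fn": "drive_tool", "kwargs": {
  "steps": [
    {"twist": [0, 0, 0], "slide": [0, 1, 0], "fingers": 25},
    {"twist": [0, 0, 0], "slide": [0, 1, 0], "fingers": 25},
    {"twist": [0, 0, 0], "slide": [0, 1, 0], "fingers": 25},
    {"twist": [0, 0, 0], "slide": [0, 1, 0], "fingers": 25},
    {"twist": [0, 0, 0], "slide": [0, 0.7, 0], "fingers": 25},
    {"twist": [0, 0, 0], "slide": [0, 0, -0.5], "fingers": 25},
    {"twist": [0, 0, 0], "slide": [0, 0, 0], "fingers": 25},
    {"twist": [0, 0, 0], "slide": [0, 0, 0], "fingers": 25}
  ]
}}

```text
t: 32.53
eef_pos: [0.5778, 0.3674, 0.3058]
eef_rot: [-0.001, 0.148, 0.989, -0.002]
ft_force: [0.5, 1.4, -0.8]
gripper_width: 0.0389
gripper_force: 30.0
```

>>> {"fn": "drive_tool", "kwargs": {
  "steps": [
    {"twist": [0, 0, 0], "slide": [0, 0, -1], "fingers": 25},
    {"twist": [0, 0, 0], "slide": [0, 0, -1], "fingers": 25},
    {"twist": [0, 0, 0], "slide": [0, 0, -1], "fingers": 25},
    {"twist": [0, 0, 0], "slide": [0, 0, -1], "fingers": 25},
    {"twist": [0, 0, 0], "slide": [0, 0, -1], "fingers": 25},
    {"twist": [0, 0, 0], "slide": [0, 0, -1], "fingers": 25},
    {"twist": [0, 0, 0], "slide": [0, 0, -0.8], "fingers": 25},
    {"twist": [0, 0, 0], "slide": [0, 0, 0], "fingers": 25}
  ]
}}

```text
t: 33.2
eef_pos: [0.5756, 0.3648, 0.098]
eef_rot: [-0.003, 0.149, 0.989, -0.004]
ft_force: [-1.5, 0.1, -2.9]
gripper_width: 0.039
gripper_force: 30.0
```

>>> {"fn": "drive_tool", "kwargs": {
  "steps": [
    {"twist": [0, 0, 0], "slide": [0, 0, 0], "fingers": 25},
    {"twist": [0, 0, 0], "slide": [0, 0, 0], "fingers": 25},
    {"twist": [0, 0, 0], "slide": [0, 0, 0], "fingers": 25}
  ]
}}

```text
t: 33.45
eef_pos: [0.58, 0.3687, 0.1065]
eef_rot: [0.002, 0.148, 0.989, 0.002]
ft_force: [-1.3, -0.8, -0.6]
gripper_width: 0.039
gripper_force: 30.0
```

>>> {"fn": "drive_tool", "kwargs": {
  "steps": [
    {"twist": [0, 0, 0], "slide": [-0.04, -0.02, -0.4], "fingers": 25},
    {"twist": [0, 0, 0], "slide": [0, 0, -0.4], "fingers": 25},
    {"twist": [0, 0, 0], "slide": [0, 0, -0.3], "fingers": 25},
    {"twist": [0, 0, 0], "slide": [0, 0, 0], "fingers": 25},
    {"twist": [0, 0, 0], "slide": [0, 0, 0], "fingers": 25},
    {"twist": [0, 0, 0], "slide": [0, 0, 0], "fingers": 25},
    {"twist": [0, 0, 0], "slide": [0, 0, 0], "fingers": 25}
  ]
}}

```text
t: 34.03
eef_pos: [0.5772, 0.3677, 0.0706]
eef_rot: [0.0, 0.147, 0.989, 0.0]
ft_force: [0.8, -0.6, -1.0]
gripper_width: 0.0392
gripper_force: 30.0
```

>>> {"fn": "drive_tool", "kwargs": {
  "steps": [
    {"twist": [0, 0, 0], "slide": [0.03, 0, -0.06], "fingers": 25},
    {"twist": [0, 0, 0], "slide": [0, 0, -0.06], "fingers": 25},
    {"twist": [0, 0, 0], "slide": [0, 0, -0.02], "fingers": 25},
    {"twist": [0, 0, 0], "slide": [0, 0, 0], "fingers": 25},
    {"twist": [0, 0, 0], "slide": [0, 0, 0], "fingers": 25},
    {"twist": [0, 0, 0], "slide": [0, 0, 0], "fingers": 25}
  ]
}}

```text
t: 34.53
eef_pos: [0.5783, 0.3677, 0.0668]
eef_rot: [0.0, 0.148, 0.989, 0.0]
ft_force: [0.2, -0.7, 4.8]
gripper_width: 0.0391
gripper_force: 30.0
```

Contact. Release and rise.

>>> {"fn": "drive_tool", "kwargs": {
  "steps": [
    {"twist": [0, 0, 0], "slide": [0, 0, 0], "fingers": 55},
    {"twist": [0, 0, 0], "slide": [0, 0, 0], "fingers": 55},
    {"twist": [0, 0, 0], "slide": [0, 0, 0], "fingers": 55},
    {"twist": [0, 0, 0], "slide": [0, 0, 0.5], "fingers": 55},
    {"twist": [0, 0, 0], "slide": [0, 0, 1], "fingers": 55},
    {"twist": [0, 0, 0], "slide": [0, 0, 1], "fingers": 55},
    {"twist": [0, 0, 0], "slide": [0, 0, 1], "fingers": 55},
    {"twist": [0, 0, 0], "slide": [0, 0, 1], "fingers": 55}
  ]
}}

```text
t: 35.2
eef_pos: [0.5775, 0.3675, 0.202]
eef_rot: [-0.0, 0.147, 0.989, -0.0]
ft_force: [0.6, 0.5, 0.5]
gripper_width: 0.0549
gripper_force: 0.0
```

>>> {"fn": "drive_tool", "kwargs": {
  "steps": [
    {"twist": [0, 0, 0], "slide": [0, 0, 1], "fingers": 60},
    {"twist": [0, 0, 0], "slide": [0, 0, 1], "fingers": 60},
    {"twist": [0, 0, 0], "slide": [0, 0, 1], "fingers": 60},
    {"twist": [0, 0, 0], "slide": [0, 0, 1], "fingers": 60},
    {"twist": [0, 0, 0], "slide": [0, 0, 0.5], "fingers": 60},
    {"twist": [0, 0, 0], "slide": [0, 0, 0], "fingers": 60},
    {"twist": [0, 0, 0], "slide": [0, 0, 0], "fingers": 60},
    {"twist": [0, 0, 0], "slide": [0, 0, 0], "fingers": 60}
  ]
}}

```text
t: 35.87
eef_pos: [0.5774, 0.3675, 0.3342]
eef_rot: [-0.001, 0.147, 0.989, -0.001]
ft_force: [0.6, 0.6, -0.4]
gripper_width: 0.0603
gripper_force: 0.0
```

```bash
python3 look.py wb|tail -3; for a in ".576 .368 .064 .085" ".42 .338 .055 .075" ".498 .354 .02 .04"; do python3 look.py wb x $a|tail -1; done; python3 - <<'E'
from h import *
c=load("wb"); cv2.imwrite("pics/wbc.png",cv2.resize(c["pixels"][60:300,160:480],None,fx=2,fy=2))
t0=load("top0")["pixels"]; t=cap("top","topb")["pixels"]; d=cv2.absdiff(t0,t).max(2)
for n,(a,b,e,f) in dict(span=(425,455,160,230),bolt=(460,490,200,260)).items(): print(n,"changed px",(d[e:f,a:b]>60).sum())
E
```

```text
[0.5772 0.3675 0.3338] [-0.001  0.147  0.989 -0.001]
red ((0.5752629041671753, 0.3697453737258911), 0.029677845537662506) [0.5459032  0.34012777] [0.60142547 0.39866087]
blue ((0.41853249073028564, 0.33842161297798157), 0.030040767043828964) [0.38877895 0.3086283 ] [0.44816834 0.36798707]
obj 1239 [0.5768 0.3687] 0.0213 med [0.5757 0.3688 0.0724]
obj 807 [0.4196 0.3399] 0.0167 med [0.4206 0.3404 0.0607]
obj 633 [0.4992 0.354 ] 0.0192 med [0.4991 0.3548 0.0282]
span changed px 0
bolt changed px 0
```

View pics/wbc.png

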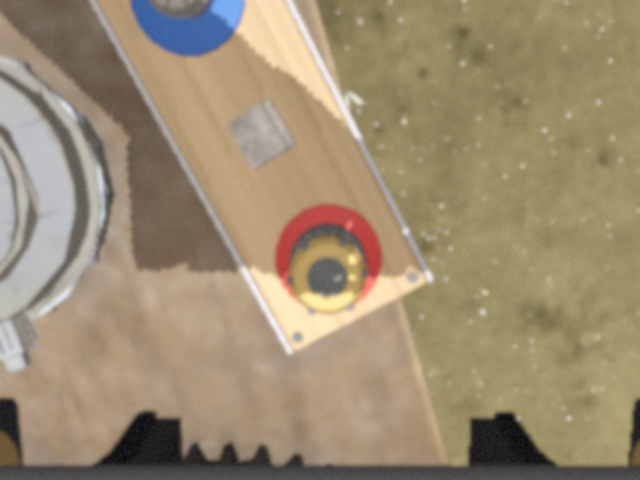

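The nut (crop 327,272) sits on the sleeve: its top is at 0.072 m and it is under 1 mm off the sleeve's axis. Collet and T-nut are in place, and the spanner and T-bolt haven't moved.

```bash
python3 -c "
from rig import arm
print(arm.job_done())"
```

```text
the job is handed in; nothing more can be done
None
```

The job is handed in: sleeve on the red pad with the brass nut on top, collet on the blue pad, and T-nut between the pads, all within about 3 mm of centre in the last camera check, with the spanner and T-bolt unmoved; no verdict was returned.

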